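# Tip a gilt moulding section under the cradle's lip and lock it with the taper pin

## Task

Mount the loose gilt moulding section in the steel work cradle so that it can be burnished: tip its plain edge in under the cradle's fixed lip, push it back against the sprung strip there and rotate it down into the pocket with its lug between the two ears, and then push the cradle's taper pin fully home through the lug, so that it pulls the section down flat and locks it. Leave the other things on the bench where they are.

Things in the scene. Friction and masses are not known exactly. Their poses are not given: they have to be found in the camera images.
- section_grip (a point): Centre of the grip bead (upright bar 14 in x, 50 in y, 24 high over the plate, sides face +-x) of the loose gilt section, 0.4 kg, lying face up on the bench. Axes: x from plain heel edge to lug, z up. The plate is 130 (x) x 80 (y) x 8 thick; this point is 20 above its underside; heel edge at x = -60, far edge +70, then a tail 14 wide, 8 thick, with the lug, to +112; ribs 2.5 high.
- section_heel (a point): Middle of the section's plain heel edge (80 long, the one that goes under the lip), half-way up its 8 mm thickness. Axes as section_grip; it lies 60 from section_grip towards -x and 16 lower.
- section_lug (a point): Centre of the 14 diameter hole, along y, in the section's lug: an upright block 24 (x) x 14 (y) x 34 high from the underside, on the tail. It lies 100 from section_grip in +x at the same height, 20 above the underside. Axes as section_grip.
- cradle: Fixed steel work cradle. Origin on the bench under the pocket's centre; x from the lip to the ears, z up. Pocket floor 12 above the bench; pocket 133 (x) x 85 (y). Far wall x 66.5 to 76.5, 12 higher than the floor, with a gap of 30 for the tail; side walls 8 higher than the floor. Section home: its plate centred on this origin within 2, so section_grip at x = -5, y = 0, 32 above the bench.
- cradle_lip (a point): Middle of the lip's free lower edge, cradle x = -54.5, 25 above the bench (13 above the pocket floor; lip 6 thick). Under it a sprung strip, face at x = -58.5, yields up to 7.5 (about 2 N at first touch, 6 N at its stop). The section cannot go straight down: tilt it 6 to 14 degrees heel-down, push the heel to x = -65 to -66, rotate down past the far wall. Then the strip holds it against that wall.
- cradle_ears (a point): The lug hole's home: cradle x = 95, y = 0, 32 above the bench, midway between two ears (x 83 to 107, |y| 11 to 21, tops 46 above the bench). Axes as cradle. A sprung rubber pad in the pocket floor at x = 52, standing up 5.5 (0.7 N/mm), and friction on the far wall can leave the lug 4 mm or more too high: press it down; the pin then pulls it flat.
- pin_head (a point): Centre of the outer face of the taper pin's round head (20 diameter, 8 thick; the face looks to the cradle's -y). Axes as cradle. The pin lies along y at cradle x = 95, 32 above the bench, carried in the -y ear. From this face: 12 diameter shank to 39, then taper to a 4 diameter tip at 63. Withdrawn: y = -81 to -75; fully home: y = -31.
- pin (a joint): How far the taper pin is pushed in towards the cradle's +y, in m: 0 to 0.006 at the start (withdrawn), 0.050 fully home at its stop. Stiff slide (about 3 N) that stays where it is left; it takes more force while it pulls the section into line.
- brush: gilder's brush lying on the bench, a bystander to be left where it is.
- tape: roll of tape, a bystander to be left where it is.
- size_jar: small closed jar, a bystander to be left where it is.
- leaf_box: flat white box 100 x 100 x 35, a bystander to be left where it is.
- screwdriver: red-handled screwdriver lying on the bench, a bystander to be left where it is.
- cup: white cup, a bystander to be left where it is.
- offcut: wood offcut 120 x 40 x 22, a bystander to be left where it is.
There are look-alikes about, which are no part of the job. Of the things shaped like the part that bears section_grip, the brass one is meant. Of the things shaped like the cradle, the steel one is meant.

How it is judged:
On the way:
1. the section's heel edge is under the lip and the section is down in the pocket with its lug between the ears, the pin still withdrawn (x of section_heel in the frame of cradle between -0.072 and -0.0595 m and z of section_heel in the frame of cradle below 0.0215 m and y of section_lug in the frame of cradle between -0.006 and 0.006 m and z of section_lug in the frame of cradle below 0.0385 m and value of joint pin below 0.015 m), for 0.2 s.
At the end, for the whole second after the job is handed in: The section's heel edge is at least 5 mm under the lip and below it, the section lies flat in the pocket (within 2 degrees, lug hole no more than 2.3 mm above and within 6 mm sideways of its home place), the taper pin is within 3 mm of fully home, and all is at rest and released (x of section_heel in the frame of cradle between -0.072 and -0.0595 m and z of section_heel in the frame of cradle below 0.0215 m and y of section_lug in the frame of cradle between -0.006 and 0.006 m and z of section_lug in the frame of cradle below 0.0343 m and angle between section_grip's own z axis and vertical below 0.035 rad and value of joint pin above 0.047 m and linear speed of section below 0.02 m/s and velocity of joint pin below 0.01 m/s); the robot touches nothing.
It fails at once if a bystander (brush, tape, jar, white box, screwdriver, cup or offcut) is moved by more than 30 mm (distance of any of brush, tape, size_jar, leaf_box, screwdriver, cup, offcut from where it was at the start of the episode above 0.03 m).
It also fails if it takes over 48 s, if anything falls off the work surface, if the arm or the gripper's body presses on something with over 40 N, if the wrist force passes 120 N, or if a joint passes its speed limit or range.

## Robot

A 6-joint arm with a two-finger parallel gripper is mounted at the origin on the work surface. World frame = base frame: x ahead of the robot, y to its left, z up, the work surface at z = 0. Lengths are in m, angles in rad, forces in N, time in s.
With the tool pointing down it reaches from about 0.4 to 0.825 m from the base axis. Payload 7 kg.
Tool frame: the origin (TCP) lies at the centre of the arm's flange, where the gripper is bolted on; the fingertips stand 178 mm ahead of it and the grasp point (between the pads) lies 159 mm ahead of it; x points along the fingers, y is the direction in which the jaws open and shut, and the axes are right-handed (so a half turn about x gives the same grasp; the last joint's range is limited). The gripper opens to 88 mm and grips with 3 to 60 N. Pads are 19 mm wide; open, the fingers measure 130 mm over their backs; the gripper's body (78 mm by 193 mm) begins 47 mm behind the grasp point.
Start: joints at [1.437, 0.359, 0.012, 0, -1.224, -0.288], TCP at [0.276, 0.616, 0.405] pointing down, gripper open.
Joint ranges: [-3.07, 3.07], [-1.43, 2.12], [-1.02, 1.25], [-3.03, 1.67], [-3.05, -0], [-3.03, 3.03]. Speed limits (rad/s): [2.39, 2.39, 3.01, 3.14, 3.14, 3.14].

## Interface

Orientations are given as [roll, pitch, yaw] about the fixed x, y, z axes, in that order (R = Rz(yaw) Ry(pitch) Rx(roll)).
In Python, from station import status, viewer, arm gives the robot as it stands. The module is installed in compiled form; this text tells all that it offers.
- The arm moves only by the tool apply_moves, never from a script. Its argument "commands" is a list of rows, each an object of numbers: "dx", "dy", "dz": the shift along the world's x, y, z in mm; "spin": the turn about the world's z in degrees; "hand": the closure, from 0 (fully open) to 1 (shut). A call has exactly 5 rows; each row shifts and turns the commanded pose from where the row before left it; what a row does not reach is not made up. A row lasts 1/8 s, in which the tool goes at most 62.5 mm and 10.7 degrees, less where a joint would pass 70% of its speed; a pose out of reach is approached as far as the arm can. A call is refused whole if a number of a shift passes 62.5 or a number of a turn 10.7, either way. A call with a gripper value outside its range is refused whole. The fingers move at their own pace and stop on an object; "grip_force" is the grip in N (left out, the last holds). Time passes only in rows, so rows that do not move let the fingers close, or fill a call up. It gives the time, the measured TCP pose, the force and the opening at its end, in the units of the state.
- status.get_state(): the state, without advancing time (a new reading comes with each control period).
- viewer.grab_frame(name): name is "side" or "top" or "wrist"; returns the picture (400x640x3 uint8, red, green, blue); there is no depth.
- viewer.camera_info(name): a dict with "fx", "fy", "cx", "cy" (pixels), "eye" and "attitude" of the camera in the world; the wrist camera has in their place "T_tool_cam" (4x4, takes a point from camera to tool coordinates, whose origin is the TCP and whose axes are the tool frame's). Camera axes: x right, y up, looking along -z (the intrinsics and any distortion apply to the point x, -y, -z); pixel columns grow to the right and rows downward; lengths in m; the calibration is good to about 2 mm. A picture is of the moment at which its call begins: read the wrist's pose just before it. camera_info takes no time and is no camera call.
- arm.job_done(): hands the job in, once; it reports no verdict.
The state is a dict: "t": time; "q": joint angles; "qd": joint speeds; "joint_efforts": joint torques, N m; "eef_pos": TCP position; "ee_rot": TCP orientation; "force": force on the tool from outside, world axes, zero at the start; "moment": the same for the moment, N m; "width": finger opening in m.
Only numpy, scipy, OpenCV 4.12 (cv2) and the standard library are available. Lean on these libraries where they do the work, as an engineer would, in place of code of your own. Each camera call takes 0.05 s, during which the arm holds its last target.

## Working session

There is one attempt and no reset: what is moved stays moved. The work goes in short steps, Python scripts to look and compute and a tool call to move; the robot and the scene stay as the last step left them, time stands still between calls to the robot, and variables do not carry over. Pictures are saved under pics/ and viewed, and the job is handed in when it is done.

Besides the shell and the picture viewer there is one more tool, called after "Request:" as name(argument=value, ...), one argument or row to a line, values as JSON. apply_moves: Moves the arm, as the interface text tells. Its arguments: {"type":"object","properties":{"commands":{"type":"array","items":{"type":"object","properties":{"dx":{"type":"number"},"dy":{"type":"number"},"dz":{"type":"number"},"spin":{"type":"number"},"hand":{"type":"number"}}}},"grip_force":{"type":"number"}},"required":["commands"]}

```bash
mkdir -p pics
python3 - <<'E'
from station import status, viewer, arm
import cv2,json,numpy as np
s=status.get_state();print({k:np.round(v,4).tolist() for k,v in s.items()})
for n in ("side","top","wrist"):
    f=viewer.grab_frame(n); cv2.imwrite(f"pics/{n}0.png",f[:,:,::-1])
    print(n,{k:np.round(v,4).tolist() if not isinstance(v,str) else v for k,v in viewer.camera_info(n).items()})
E
```

```text
{'t': 0.0, 'q': [1.4371, 0.3594, 0.0111, -0.0003, -1.2241, -0.2881], 'qd': [-0.0007, -0.001, -0.0004, -0.0009, -0.0011, 0.0004], 'joint_efforts': [0.0016, -58.2714, 29.3059, 6.997, 0.007, -0.0002], 'eef_pos': [0.2763, 0.6157, 0.4037], 'ee_rot': [1.6624, 1.5692, -1.9011], 'force': [-0.0413, 0.2445, -0.8333], 'moment': [-0.0776, -0.0072, 0.0139], 'width': 0.0879}
side {'fx': 395.448, 'fy': 395.448, 'cx': 325.0155, 'cy': 204.1082, 'eye': [0.4348, -0.7892, 0.7041], 'attitude': [0.8738, -0.0132, -0.0977]}
top {'fx': 395.3446, 'fy': 395.3446, 'cx': 324.9233, 'cy': 197.9119, 'eye': [0.4193, -0.0247, 1.0574], 'attitude': [0.1129, 0.0095, -1.5724]}
wrist {'fx': 278.1552, 'fy': 278.1552, 'cx': 325.4338, 'cy': 198.358, 'T_tool_cam': [[-0.0005, 0.3018, -0.9534, 0.0198], [1.0, -0.0008, -0.0007, -0.0003], [-0.0009, -0.9534, -0.3018, -0.083], [0.0, 0.0, 0.0, 1.0]]}
```

View pics/top0.png

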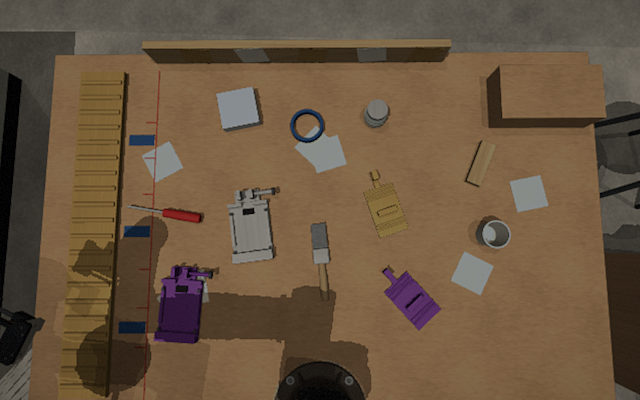

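View pics/side0.png

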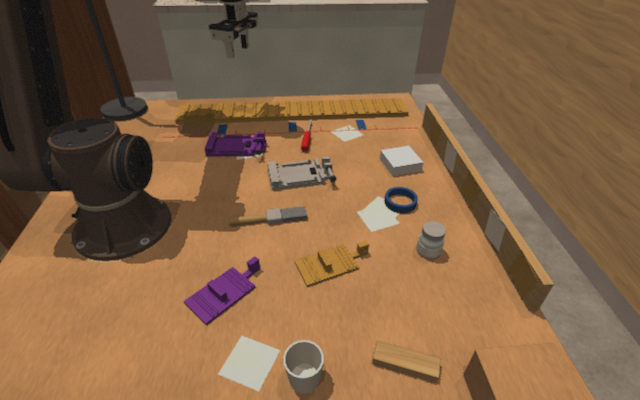

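View pics/wrist0.png

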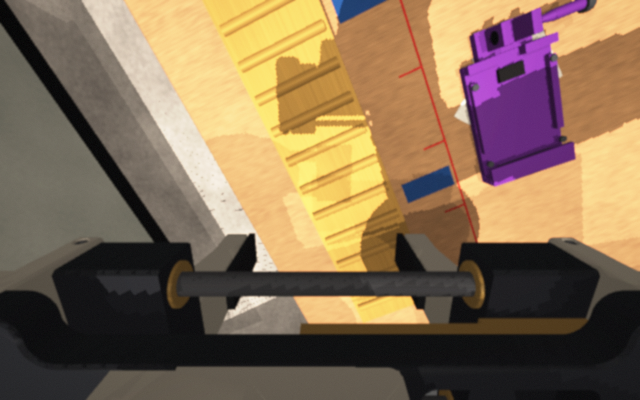

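Run:
```python
import cv2,numpy as np
t=cv2.imread("pics/top0.png")
a=cv2.resize(t[160:245,345:425],None,fx=5,fy=5,interpolation=cv2.INTER_CUBIC)
b=cv2.resize(t[180:265,220:290],None,fx=5,fy=5,interpolation=cv2.INTER_CUBIC)
cv2.imwrite("pics/crop0.png",np.hstack([a,b]))
```

```text
(no output)
```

View pics/crop0.png

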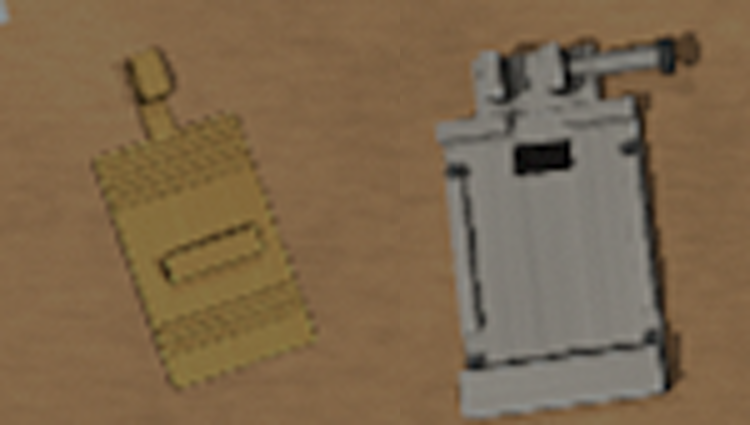

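```bash
cat > h.py <<'E'
import numpy as np,cv2
from station import status,viewer
from scipy.spatial.transform import Rotation as R
def cam(name,st=None):
    i=viewer.camera_info(name)
    if name=="wrist":
        T=np.eye(4);T[:3,:3]=R.from_euler("xyz",st["ee_rot"]).as_matrix();T[:3,3]=st["eef_pos"]
        C=T@np.array(i["T_tool_cam"])
    else:
        C=np.eye(4);C[:3,:3]=R.from_euler("xyz",i["attitude"]).as_matrix();C[:3,3]=i["eye"]
    return i,C
def cast(name,px,z,st=None):
    i,C=cam(name,st);px=np.atleast_2d(px).astype(float)
    d=np.c_[(px[:,0]-i["cx"])/i["fx"],-(px[:,1]-i["cy"])/i["fy"],-np.ones(len(px))]@C[:3,:3].T
    return C[:3,3]+d*((z-C[2,3])/d[:,2])[:,None]
def proj(name,P,st=None):
    i,C=cam(name,st);p=(np.atleast_2d(P)-C[:3,3])@C[:3,:3]
    return np.c_[i["cx"]-i["fx"]*p[:,0]/p[:,2],i["cy"]+i["fy"]*p[:,1]/p[:,2]]
def fromcrop(p,x0,y0,k): # crop pixel-> image pixel
    return (np.atleast_2d(p)+0.5)/k-0.5+np.array([x0,y0])
E
python3 - <<'E'
from h import *
print(viewer.camera_info("top").keys())
sec=fromcrop([(93,160),(238,115),(315,338),(180,390)],345,160,5)
print(cast("top",sec,.008)[:,:2])
P=cast("top",sec,.008)[:,:2];far=(P[0]+P[1])/2;heel=(P[2]+P[3])/2;d=far-heel
print("heel",heel,"far",far,np.linalg.norm(d),np.linalg.norm(P[0]-P[1]),np.degrees(np.arctan2(d[1],d[0])))
lug=cast("top",fromcrop([(152,72)],345,160,5),.034);print("lug",lug, "bead",cast("top",fromcrop([(213,252)],345,160,5),.032))
# cradle: lip edge inner and outer corners, at z=.031 ; far wall top z .024
cr=lambda p:fromcrop(np.array(p)-[400,0],220,180,5)
lip=cast("top",cr([(460,373),(662,345),(668,388),(465,415)]),.031);print("lip",lip)
fw=cast("top",cr([(437,125),(632,97)]),.024);print("fw",fw)
ears=cast("top",cr([(490,72),(552,66)]),.046);print("ears",ears)
print("head",cast("top",cr([(685,48)]),.032))
E
```

```text
dict_keys(['fx', 'fy', 'cx', 'cy', 'eye', 'attitude'])
[[ 0.55503312 -0.11734934]
 [ 0.5791226  -0.1952749 ]
 [ 0.45980064 -0.23345774]
 [ 0.43256035 -0.16168203]]
heel [ 0.44618049 -0.19756989] far [ 0.56707786 -0.15631212] 0.12774340258460953 0.08156406282945257 18.842860950077732
lug [[ 0.59807698 -0.1465267   0.034     ]] bead [[ 0.50356639 -0.17691628  0.032     ]]
lip [[0.39035675 0.22557733 0.031     ]
 [0.40452251 0.12151382 0.031     ]
 [0.38257126 0.1181263  0.031     ]
 [0.3689625  0.22246434 0.031     ]]
fw [[0.51947796 0.24265979 0.024     ]
 [0.53403617 0.14008525 0.024     ]]
ears [[0.54478342 0.21024465 0.046     ]
 [0.54781823 0.17821524 0.046     ]]
head [[0.55890911 0.11138869 0.032     ]]
```

Run:
```python
from h import *
s=status.get_state();M=R.from_euler("xyz",s["ee_rot"]).as_matrix();print(M.round(3))
i,C=cam("wrist",s);print(C.round(3))
```

```text
[[-0.    -0.41  -0.912]
 [-0.001 -0.912  0.41 ]
 [-1.     0.001 -0.   ]]
[[-0.409  0.87   0.276  0.352]
 [-0.913 -0.39  -0.122  0.582]
 [ 0.002 -0.302  0.953  0.384]
 [ 0.     0.     0.     1.   ]]
```

Request:
apply_moves(
  commands=[
    {"dx":10,"dy":-45,"dz":-4,"spin":3.2,"hand":0},
    {"dx":10,"dy":-45,"dz":-4,"spin":3.2,"hand":0},
    {"dx":10,"dy":-45,"dz":-4,"spin":3.2,"hand":0},
    {"dx":10,"dy":-45,"dz":-4,"spin":3.2,"hand":0},
    {"dx":10,"dy":-45,"dz":-4,"spin":3.2,"hand":0},
  ],
  grip_force=40,
)

```text
t: 0.78
eef_pos: [0.3264, 0.3892, 0.3844]
ee_rot: [1.243, 1.571, -2.039]
force: [0.4, 0.4, 0.3]
width: 0.0877
```

Request:
apply_moves(
  commands=[
    {"dx":15,"dy":-50,"dz":-4,"spin":3.2,"hand":0},
    {"dx":15,"dy":-50,"dz":-4,"spin":3.2,"hand":0},
    {"dx":15,"dy":-50,"dz":-4,"spin":3.2,"hand":0},
    {"dx":15,"dy":-50,"dz":-4,"spin":3.2,"hand":0},
    {"dx":10,"dy":-10,"dz":-4,"spin":3.2,"hand":0},
  ],
)

```text
t: 1.4
eef_pos: [0.3962, 0.1781, 0.3646]
ee_rot: [-1.207, 1.571, 2.071]
force: [1.4, 0.7, 1.0]
width: 0.0877
```

Run:
```python
from h import *
import pickle
s=status.get_state();f=viewer.grab_frame("wrist");pickle.dump((s,f),open("w1.pkl","wb"))
print(s["t"],s["eef_pos"],np.abs(s["qd"]).max(),s["q"])
cv2.imwrite("pics/wrist1.png",f[:,:,::-1])
```

```text
1.4 [0.39622177 0.17813267 0.36463242] 0.7047033235371294 [ 8.79658058e-01 -1.56042255e-02 -5.48964613e-01 -2.74105222e-04
 -1.03734178e+00  8.27608969e-01]
```

View pics/wrist1.png

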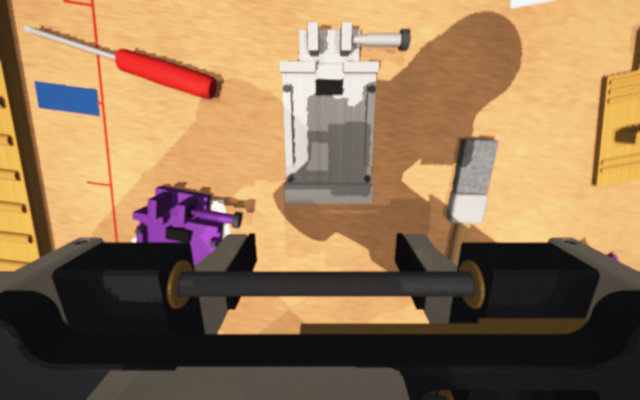

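Run:
```python
from h import *
import pickle
viewer.grab_frame("top")
s=status.get_state();f=viewer.grab_frame("wrist");pickle.dump((s,f),open("w2.pkl","wb"))
print(s["t"],s["eef_pos"],np.abs(s["qd"]).max())
c=cv2.resize(f[10:215,265:425],None,fx=3.75,fy=2.9,interpolation=cv2.INTER_CUBIC) if 0 else cv2.resize(f[10:160,265:425],None,fx=4,fy=4,interpolation=cv2.INTER_CUBIC)
cv2.imwrite("pics/w2a.png",c[:,:,::-1])
c=cv2.resize(f[90:215,265:425],None,fx=4,fy=4,interpolation=cv2.INTER_CUBIC)
cv2.imwrite("pics/w2b.png",c[:,:,::-1])
```

```text
1.5 [0.39668805 0.17943561 0.36434653] 0.08510516858708332
```

View pics/w2a.png

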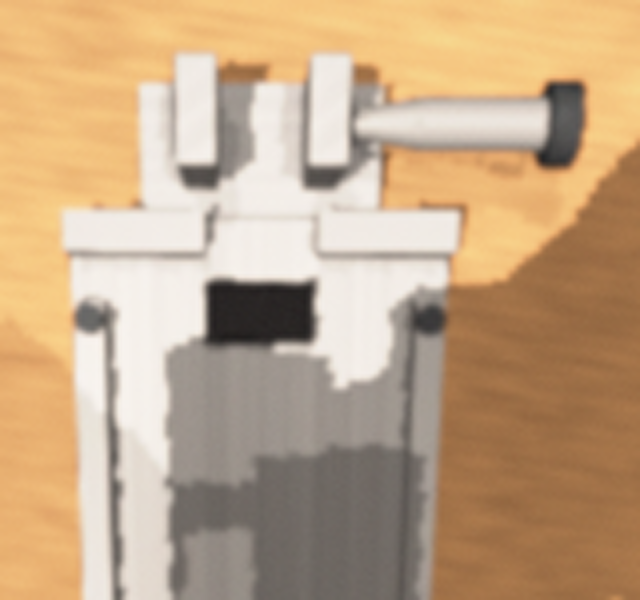

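View pics/w2b.png

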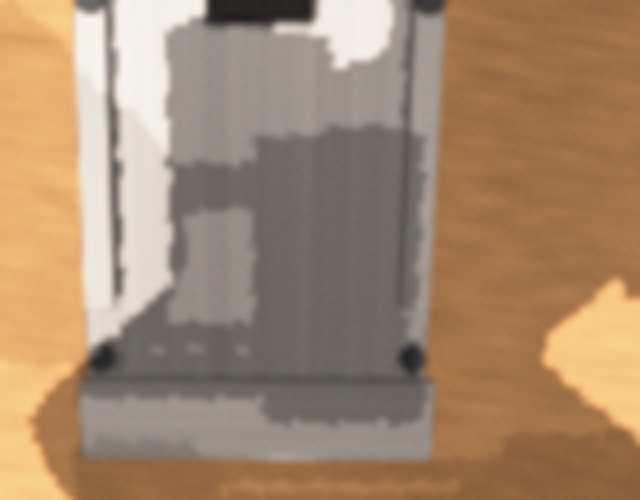

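```bash
cat > crad.py <<'E'
from h import *
import pickle
s,f=pickle.load(open("w2.pkl","rb"))
A=lambda p:fromcrop(p,265,10,4); B=lambda p:fromcrop(p,265,90,4)
obs=[ # px, z, cradle x,y (nan unknown)
(A((175,165)),.046,83,21),(A((217,165)),.046,83,11),(A((308,165)),.046,83,-11),(A((351,165)),.046,83,-21),
(A((175,53)),.046,107,21),(A((217,53)),.046,107,11),(A((308,53)),.046,107,-11),(A((351,53)),.046,107,-21),
(A((207,252)),.024,66.5,15),(A((318,252)),.024,66.5,-15),(A((206,212)),.024,76.5,15),(A((316,211)),.024,76.5,-15)]
W=np.array([cast("wrist",o[0],o[1],s)[0,:2] for o in obs]);L=np.array([[o[2],o[3]] for o in obs])/1000
def fit(L,W):
    l=L-L.mean(0);w=W-W.mean(0);H=l.T@w;a=np.arctan2(H[0,1]-H[1,0],H[0,0]+H[1,1])
    Rm=np.array([[np.cos(a),-np.sin(a)],[np.sin(a),np.cos(a)]]);t=W.mean(0)-Rm@L.mean(0)
    return a,Rm,t
if __name__=="__main__":
    a,Rm,t=fit(L,W);print(np.degrees(a),t,((W-t)@Rm*1000-L*1000).round(1).tolist())
    for p,z in [((80,380),.031),((432,380),.031),((82,460),.031),((432,460),.031)]:
        print("lip",((cast("wrist",B(p),z,s)[0,:2]-t)@Rm*1000).round(1))
    print("head",((cast("wrist",A((583,125)),.032,s)[0,:2]-t)@Rm*1000).round(1))
E
python3 crad.py
```

```text
8.096008721497526 [0.45113656 0.18112653] [[0.3, 0.2], [0.3, 0.1], [0.2, 0.1], [0.1, -0.2], [-0.1, -0.4], [-0.1, -0.2], [-0.2, 0.4], [-0.3, 0.3], [0.2, -0.6], [0.0, 0.0], [-0.2, -0.5], [-0.1, 0.7]]
lip [-53.6  52.9]
lip [-54.2 -49.5]
lip [-78.2  53.6]
lip [-78.8 -50.7]
head [ 94.4 -80.2]
```

Request:
apply_moves(
  commands=[
    {"dx":8,"dy":-50,"dz":-6,"spin":1.5,"hand":0},
    {"dx":8,"dy":-55,"dz":-6,"spin":1.5,"hand":0},
    {"dx":8,"dy":-55,"dz":-6,"spin":1.5,"hand":0},
    {"dx":8,"dy":-55,"dz":-6,"spin":1.5,"hand":0},
    {"dx":8,"dy":-55,"dz":-6,"spin":1.5,"hand":0},
  ],
)

```text
t: 2.17
eef_pos: [0.4367, -0.0901, 0.3349]
ee_rot: [3.033, 1.57, 0.16]
force: [1.6, 1.3, -0.5]
width: 0.0875
```

Request:
apply_moves(
  commands=[
    {"dx":8,"dy":-55,"dz":-6,"spin":1.5,"hand":0},
    {"dx":8,"dy":-45,"dz":-4,"spin":1.5,"hand":0},
    {"dx":0,"dy":0,"dz":0,"spin":0,"hand":0},
    {"dx":0,"dy":0,"dz":0,"spin":0,"hand":0},
    {"dx":0,"dy":0,"dz":0,"spin":0,"hand":0},
  ],
)

```text
t: 2.8
eef_pos: [0.4525, -0.1881, 0.3249]
ee_rot: [3.027, 1.57, 0.207]
force: [-0.0, 0.3, 0.8]
width: 0.0878
```

Run:
```python
from h import *
import pickle
s=status.get_state();f=viewer.grab_frame("wrist");pickle.dump((s,f),open("w3.pkl","wb"))
print(s["t"],s["eef_pos"],np.abs(s["qd"]).max())
cv2.imwrite("pics/w3.png",f[:,:,::-1])
c=cv2.resize(f[0:200,240:420],None,fx=3,fy=3,interpolation=cv2.INTER_CUBIC)
cv2.imwrite("pics/w3a.png",c[:,:,::-1])
```

```text
2.8 [ 0.45247854 -0.18806195  0.32487666] 0.007864076165184631
```

View pics/w3.png

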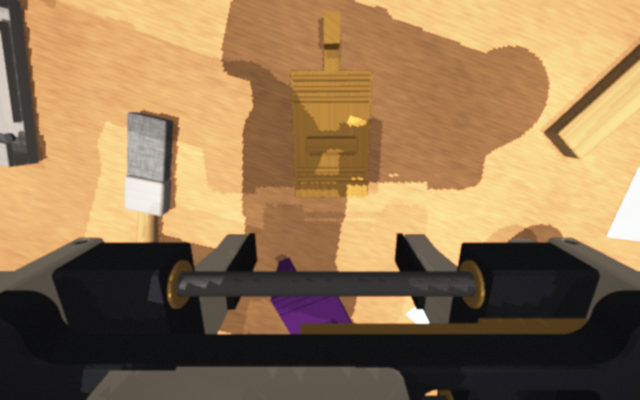

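View pics/w3a.png

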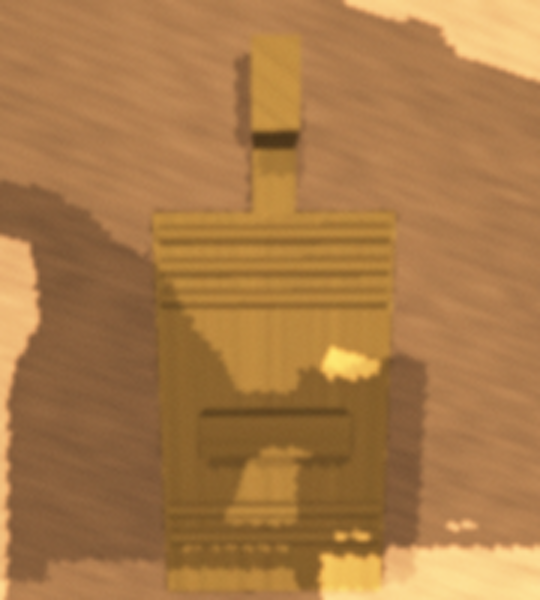

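Run:
```python
from crad import *
s,f=pickle.load(open("w3.pkl","rb"))
O=[((153,213),8,70,40),((396,213),8,70,-40),((167,592),8,-60,40),((383,592),8,-60,-40),
((250,36),34,112,7),((300,36),34,112,-7),((252,131),34,88,7),((298,131),34,88,-7),
((198,416),32,7,25),((352,416),32,7,-25),((200,460),32,-7,25),((352,460),32,-7,-25)]
W=np.array([cast("wrist",fromcrop(o[0],240,0,3),o[1]/1000,s)[0,:2] for o in O]);L=np.array([[o[2],o[3]] for o in O])/1000
a,Rm,t=fit(L,W);print(np.degrees(a),t,((W-t)@Rm*1000-L*1000).round(1).tolist())
M=R.from_euler("xyz",s["ee_rot"]).as_matrix();ty=M[:2,1];print("tool yaw eq",np.degrees(np.arctan2(ty[1],ty[0]))+90, s["q"])
print("moves",(t-np.array(s["eef_pos"])[:2])*1000)
```

```text
18.88233337007837 [ 0.5021908  -0.17837781] [[-0.0, -0.6], [-0.6, 0.2], [0.5, 0.1], [-0.1, -0.5], [0.1, 0.2], [-0.0, 0.1], [0.3, -0.2], [0.2, 0.5], [0.1, -0.0], [-0.2, 0.5], [0.0, -0.3], [-0.3, 0.1]]
tool yaw eq 18.406161711680724 [ 8.24679277e-03  1.24415464e-01 -4.99703449e-01 -8.01100406e-05
 -9.46354849e-01  1.88384449e+00]
moves [49.71226205  9.68413441]
```

Request:
apply_moves(
  commands=[
    {"dx":25,"dy":5,"dz":-20,"spin":0.5,"hand":0},
    {"dx":25,"dy":5,"dz":-40,"spin":0,"hand":0},
    {"dx":0,"dy":0,"dz":-45,"spin":0,"hand":0},
    {"dx":0,"dy":0,"dz":-25,"spin":0,"hand":0},
    {"dx":0,"dy":0,"dz":-5,"spin":0,"hand":0},
  ],
  grip_force=45,
)

```text
t: 3.48
eef_pos: [0.5019, -0.1782, 0.1884]
ee_rot: [-0.329, 1.568, -3.14]
force: [-0.1, -0.5, -0.2]
width: 0.0878
```

Request:
apply_moves(
  commands=[
    {"hand":0},
    {"hand":1},
    {"hand":1},
    {"hand":1},
    {"hand":1},
  ],
)

```text
invalid input at $.commands[0]: expected keys dx, dy, dz, spin, hand
```

Run:
```python
from h import *
s=status.get_state();print(s["t"],s["eef_pos"],s["width"],s["force"])
f=viewer.grab_frame("side");c=cv2.resize(f[200:320,270:400],None,fx=4,fy=4,interpolation=cv2.INTER_CUBIC);cv2.imwrite("pics/s4.png",c[:,:,::-1])
```

```text
3.475 [ 0.50194487 -0.17823119  0.18836382] 0.08776098543935328 [-0.09426828 -0.47356994 -0.24667797]
```

View pics/s4.png

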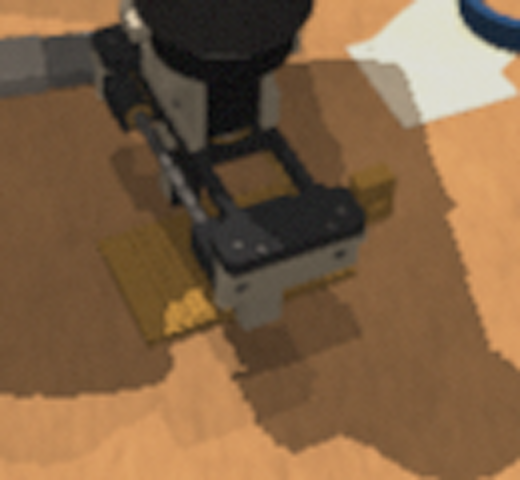

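Request:
apply_moves(
  commands=[
    {"dx":0,"dy":0,"dz":2,"spin":0,"hand":0},
    {"dx":0,"dy":0,"dz":0,"spin":0,"hand":1},
    {"dx":0,"dy":0,"dz":0,"spin":0,"hand":1},
    {"dx":0,"dy":0,"dz":0,"spin":0,"hand":1},
    {"dx":0,"dy":0,"dz":0,"spin":0,"hand":1},
  ],
)

```text
t: 4.15
eef_pos: [0.5023, -0.1792, 0.1918]
ee_rot: [2.72, 1.571, -0.093]
force: [-0.2, 0.2, 0.1]
width: 0.0531
```

Request:
apply_moves(
  commands=[
    {"dx":0,"dy":0,"dz":0,"spin":0,"hand":1},
    {"dx":0,"dy":0,"dz":10,"spin":0,"hand":1},
    {"dx":0,"dy":0,"dz":20,"spin":0,"hand":1},
    {"dx":0,"dy":10,"dz":25,"spin":0,"hand":1},
    {"dx":0,"dy":20,"dz":15,"spin":0,"hand":1},
  ],
)

```text
t: 4.78
eef_pos: [0.5022, -0.1493, 0.2628]
ee_rot: [2.762, 1.57, -0.053]
force: [0.2, -0.5, -5.4]
width: 0.0495
```

Run:
```python
from h import *
s=status.get_state();print(s["t"],s["eef_pos"],s["width"],s["force"])
f=viewer.grab_frame("side");c=cv2.resize(f[160:300,270:410],None,fx=4,fy=4,interpolation=cv2.INTER_CUBIC);cv2.imwrite("pics/s5.png",c[:,:,::-1])
```

```text
4.775 [ 0.5022117  -0.14930228  0.26278986] 0.04952211857577663 [ 0.24717025 -0.45857577 -5.35016674]
```

View pics/s5.png

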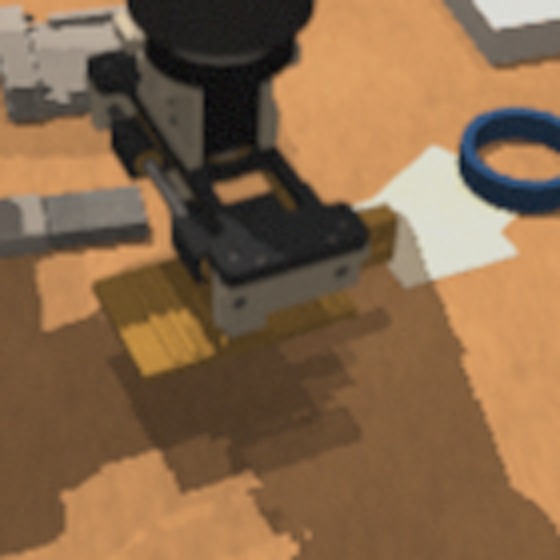

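Request:
apply_moves(
  commands=[
    {"dx":0,"dy":30,"dz":5,"spin":-1,"hand":1},
    {"dx":0,"dy":45,"dz":0,"spin":-2,"hand":1},
    {"dx":-2,"dy":50,"dz":0,"spin":-2,"hand":1},
    {"dx":-2,"dy":50,"dz":0,"spin":-2,"hand":1},
    {"dx":-2,"dy":50,"dz":0,"spin":-2,"hand":1},
  ],
)

```text
t: 5.45
eef_pos: [0.4958, 0.0771, 0.2667]
ee_rot: [0.077, 1.57, -2.894]
force: [1.5, -0.0, -5.4]
width: 0.0495
```

Request:
apply_moves(
  commands=[
    {"dx":-2,"dy":50,"dz":0,"spin":-2,"hand":1},
    {"dx":-2,"dy":40,"dz":0,"spin":-0.3,"hand":1},
    {"dx":0,"dy":22,"dz":0,"spin":0,"hand":1},
    {"dx":0,"dy":0,"dz":0,"spin":0,"hand":1},
    {"dx":0,"dy":0,"dz":0,"spin":0,"hand":1},
  ],
)

```text
t: 6.08
eef_pos: [0.4921, 0.187, 0.2664]
ee_rot: [0.484, 1.57, -2.527]
force: [0.7, 0.7, -4.3]
width: 0.0495
```

```bash
cat > look.py <<'E'
from h import *
import sys,pickle
n=sys.argv[1];s=status.get_state();M=R.from_euler("xyz",s["ee_rot"]).as_matrix()
yaw=np.degrees(np.arctan2(M[1,1],M[0,1]))+90
O=np.array([.4511,.1819]);a=np.radians(7.6);Rm=np.array([[np.cos(a),-np.sin(a)],[np.sin(a),np.cos(a)]])
p=(np.array(s["eef_pos"])[:2]-O)@Rm*1000
print("t",s["t"],"TCP",np.round(s["eef_pos"],4),"cradle xy",p.round(1),"z-171.8:",round(s["eef_pos"][2]*1000-171.8,1),"yaw",round(yaw,2),"w",round(s["width"],4),"F",np.round(s["force"],1))
fs={}
for v,(x0,y0,x1,y1,k) in {"side":(255,110,355,200,6),"wrist":(240,0,420,240,2.5)}.items():
    if len(sys.argv)>2 and v not in sys.argv[2:]: continue
    f=viewer.grab_frame(v);fs[v]=f
    c=cv2.resize(f[y0:y1,x0:x1],None,fx=k,fy=k,interpolation=cv2.INTER_CUBIC);cv2.imwrite(f"pics/{n}{v}.png",c[:,:,::-1])
pickle.dump((s,fs),open(n+".pkl","wb"))
E
python3 look.py p6
```

```text
t 6.075 TCP [0.4921 0.187  0.2664] cradle xy [41.3 -0.3] z-171.8: 94.6 yaw 7.51 w 0.0495 F [ 0.7  0.7 -4.3]
```

View pics/p6side.png

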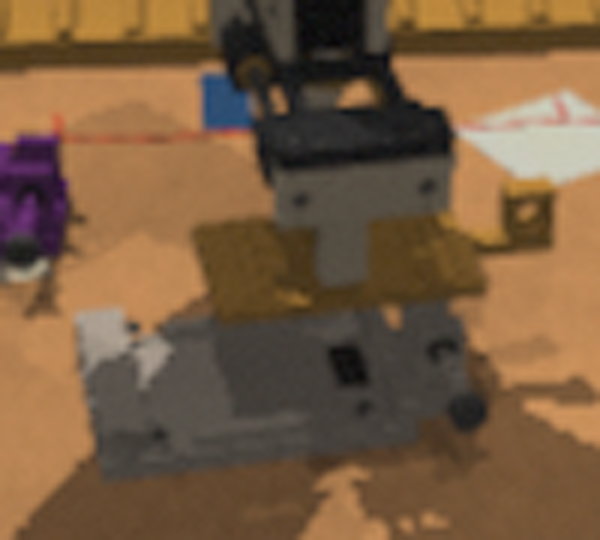

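View pics/p6wrist.png

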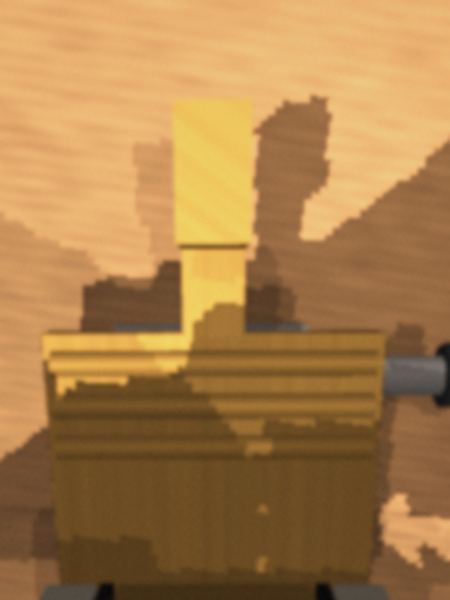

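Request:
apply_moves(
  commands=[
    {"dx":0,"dy":0,"dz":-10,"spin":0,"hand":1},
    {"dx":0,"dy":0,"dz":-13,"spin":0,"hand":1},
    {"dx":0,"dy":0,"dz":-4,"spin":0,"hand":1},
    {"dx":0,"dy":0,"dz":0,"spin":0,"hand":1},
    {"dx":0,"dy":0,"dz":0,"spin":0,"hand":1},
  ],
  grip_force=25,
)

```text
t: 6.8
eef_pos: [0.4925, 0.188, 0.2398]
ee_rot: [-2.811, 1.571, 0.462]
force: [0.8, 0.3, -4.5]
width: 0.0498
```

Request:
apply_moves(
  commands=[
    {"dx":0,"dy":0,"dz":-1.5,"spin":0,"hand":1},
    {"dx":0,"dy":0,"dz":-1.5,"spin":0,"hand":1},
    {"dx":0,"dy":0,"dz":-1,"spin":0,"hand":1},
    {"dx":0,"dy":0,"dz":-1,"spin":0,"hand":1},
    {"dx":0,"dy":0,"dz":0,"spin":0,"hand":1},
  ],
)

```text
t: 7.42
eef_pos: [0.4922, 0.1878, 0.2352]
ee_rot: [-2.312, 1.571, 0.961]
force: [-4.5, 0.2, 4.2]
width: 0.0498
```

```bash
python3 look.py p7
```

```text
t 7.425 TCP [0.4922 0.1878 0.2352] cradle xy [41.5  0.4] z-171.8: 63.4 yaw 7.55 w 0.0498 F [-4.5  0.2  4.2]
```

View pics/p7side.png

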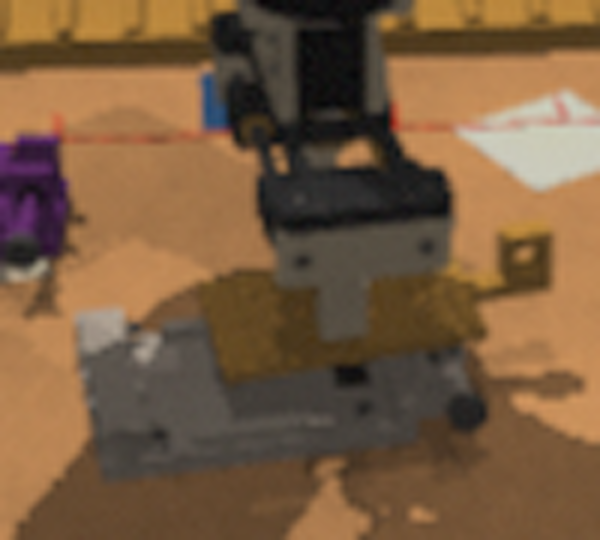

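View pics/p7wrist.png

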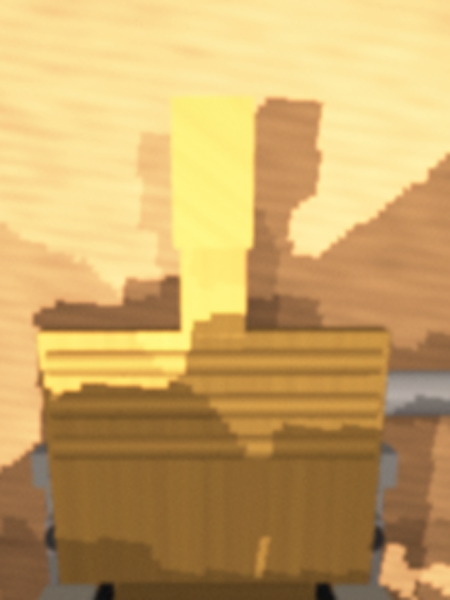

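Request:
apply_moves(
  commands=[
    {"dx":0,"dy":0,"dz":-1.5,"spin":0,"hand":1},
    {"dx":0,"dy":0,"dz":-1.5,"spin":0,"hand":1},
    {"dx":0,"dy":0,"dz":-1,"spin":0,"hand":1},
    {"dx":0,"dy":0,"dz":-0.5,"spin":0,"hand":1},
    {"dx":0,"dy":0,"dz":0,"spin":0,"hand":1},
  ],
)

```text
t: 8.15
eef_pos: [0.4916, 0.1877, 0.2304]
ee_rot: [0.176, 1.57, -2.834]
force: [-7.9, 1.1, 4.9]
width: 0.0497
```

```bash
python3 look.py p8
```

```text
t 8.15 TCP [0.4916 0.1877 0.2304] cradle xy [41.   0.4] z-171.8: 58.6 yaw 7.53 w 0.0497 F [-7.9  1.1  4.9]
```

View pics/p8side.png

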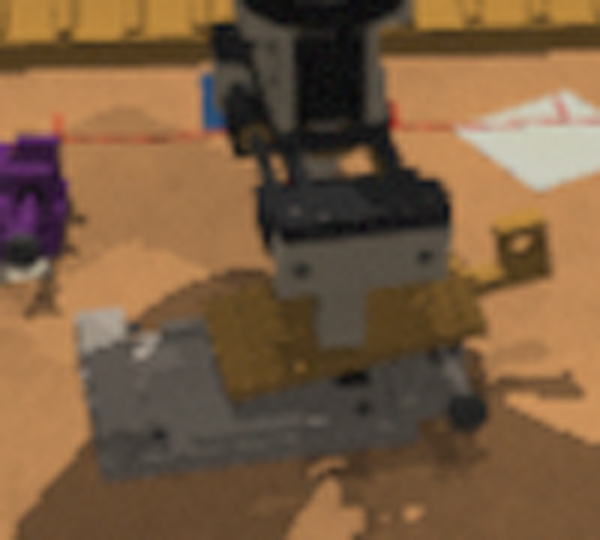

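View pics/p8wrist.png

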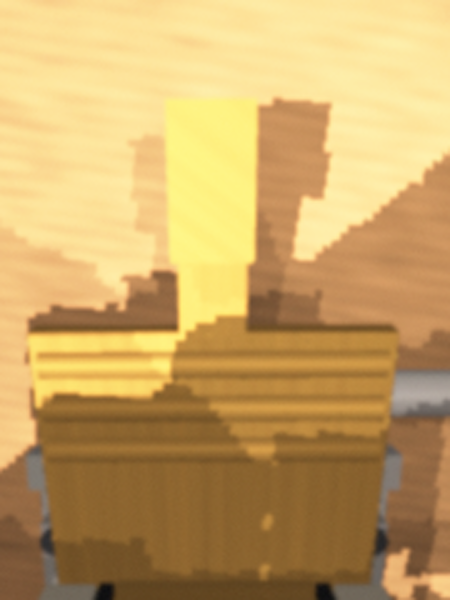

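```bash
cat > tilt.py <<'E'
from h import *
O=np.array([.4511,.1819]);a=np.radians(7.6);ex=np.array([np.cos(a),np.sin(a),0]);ey=np.array([-np.sin(a),np.cos(a),0])
def side_on_plane(px,ycr): # image px -> cradle x,z in plane y=ycr
    i,C=cam("side");px=np.atleast_2d(px).astype(float)
    d=np.c_[(px[:,0]-i["cx"])/i["fx"],-(px[:,1]-i["cy"])/i["fy"],-np.ones(len(px))]@C[:3,:3].T
    o=C[:3,3]-np.r_[O,0]
    k=(ycr-o@ey)/(d@ey);P=o+d*k[:,None]
    return np.c_[P@ex,P[:,2]]*1000
E
python3 - <<'E'
from tilt import *
for n,pts in {"p6":[(215,320),(485,292)],"p8":[(235,402),(485,332)]}.items():
    q=side_on_plane(fromcrop(pts,255,110,6),-.040);print(n,q.round(1),np.degrees(np.arctan2(*(q[1]-q[0])[::-1])))
E
```

```text
p6 [[-19.9  79.6]
 [110.4  77.2]] -1.0220368706811598
p8 [[-12.3  31.2]
 [111.1  54.1]] 10.526987323903784
```

Request:
apply_moves(
  commands=[
    {"dx":0,"dy":0,"dz":10,"spin":0,"hand":1},
    {"dx":-8,"dy":-1.2,"dz":8,"spin":0,"hand":1},
    {"dx":-14,"dy":-2,"dz":0,"spin":0,"hand":1},
    {"dx":-12.5,"dy":-1.8,"dz":0,"spin":0,"hand":1},
    {"dx":0,"dy":0,"dz":0,"spin":0,"hand":1},
  ],
)

```text
t: 8.88
eef_pos: [0.4565, 0.1823, 0.2481]
ee_rot: [0.326, 1.57, -2.683]
force: [-0.2, -0.6, -3.9]
width: 0.05
```

```bash
python3 look.py p9
```

```text
t 8.875 TCP [0.4565 0.1823 0.2481] cradle xy [ 5.4 -0.3] z-171.8: 76.3 yaw 7.57 w 0.05 F [-0.2 -0.6 -3.9]
```

View pics/p9side.png

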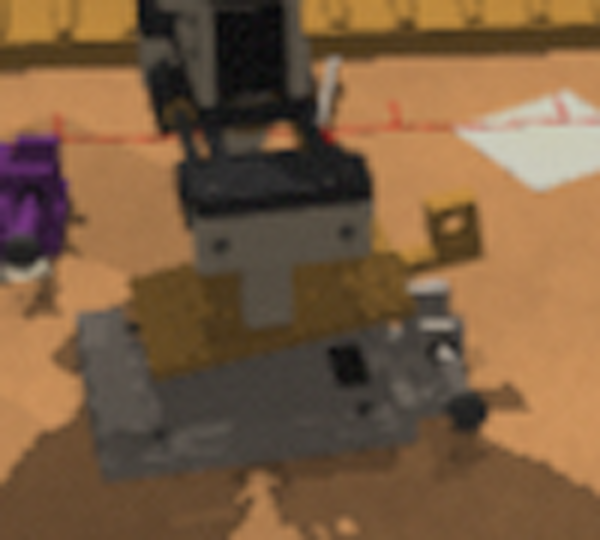

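View pics/p9wrist.png

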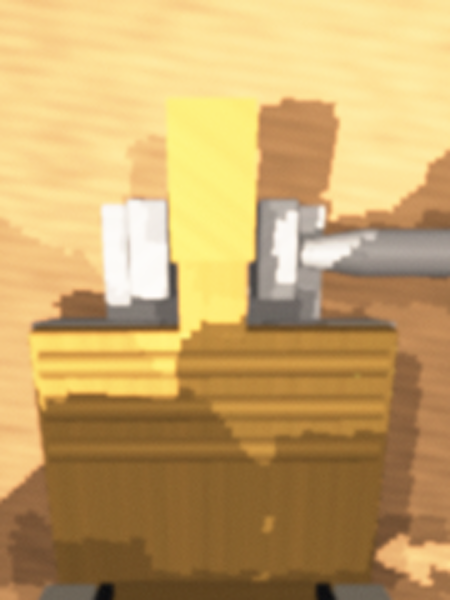

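Run:
```python
from tilt import *
q=side_on_plane(fromcrop([(153,378),(415,308)],255,110,6),-.040);print(q.round(1),np.degrees(np.arctan2(*(q[1]-q[0])[::-1])))
```

```text
[[-50.8  51. ]
 [ 76.1  72.9]] 9.771925028846224
```

Request:
apply_moves(
  commands=[
    {"dx":0,"dy":0,"dz":-8,"spin":0,"hand":1},
    {"dx":0,"dy":0,"dz":-10,"spin":0,"hand":1},
    {"dx":0,"dy":0,"dz":-9,"spin":0,"hand":1},
    {"dx":0,"dy":0,"dz":-2,"spin":0,"hand":1},
    {"dx":0,"dy":0,"dz":0,"spin":0,"hand":1},
  ],
)

```text
t: 9.6
eef_pos: [0.4579, 0.1828, 0.2189]
ee_rot: [0.749, 1.57, -2.262]
force: [-0.9, 0.7, -5.2]
width: 0.0497
```

```bash
python3 look.py q1
```

```text
t 9.6 TCP [0.4579 0.1828 0.2189] cradle xy [ 6.9 -0. ] z-171.8: 47.1 yaw 7.53 w 0.0497 F [-0.9  0.7 -5.2]
```

View pics/q1side.png

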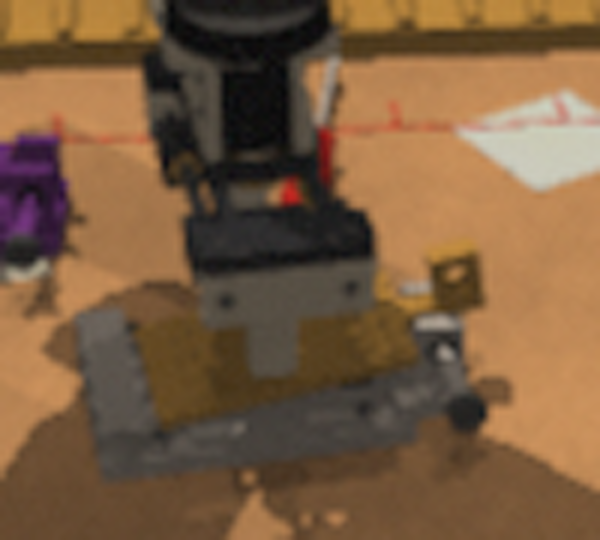

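View pics/q1wrist.png

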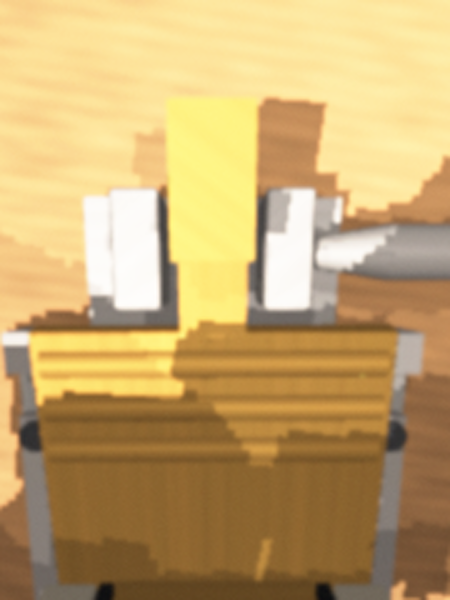

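Request:
apply_moves(
  commands=[
    {"dx":0,"dy":0,"dz":-1.5,"spin":0,"hand":1},
    {"dx":0,"dy":0,"dz":-1.5,"spin":0,"hand":1},
    {"dx":0,"dy":0,"dz":-1,"spin":0,"hand":1},
    {"dx":0,"dy":0,"dz":0,"spin":0,"hand":1},
    {"dx":0,"dy":0,"dz":0,"spin":0,"hand":1},
  ],
)

```text
t: 10.32
eef_pos: [0.4579, 0.1828, 0.2152]
ee_rot: [-2.527, 1.571, 0.746]
force: [0.2, -0.0, -4.6]
width: 0.0498
```

Request:
apply_moves(
  commands=[
    {"dx":-3,"dy":-0.4,"dz":0,"spin":0,"hand":1},
    {"dx":-4,"dy":-0.5,"dz":0,"spin":0,"hand":1},
    {"dx":-4,"dy":-0.5,"dz":0,"spin":0,"hand":1},
    {"dx":-3,"dy":-0.4,"dz":0,"spin":0,"hand":1},
    {"dx":0,"dy":0,"dz":0,"spin":0,"hand":1},
  ],
)

```text
t: 10.95
eef_pos: [0.4442, 0.1812, 0.2156]
ee_rot: [-2.828, 1.569, 0.446]
force: [5.3, -1.2, -4.6]
width: 0.0497
```

```bash
python3 look.py q2
```

```text
t 10.95 TCP [0.4442 0.1812 0.2156] cradle xy [-7.   0.2] z-171.8: 43.8 yaw 7.57 w 0.0497 F [ 5.3 -1.2 -4.6]
```

View pics/q2side.png

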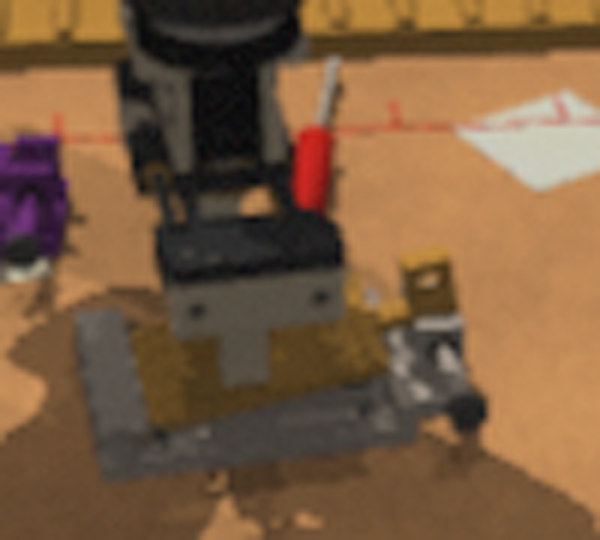

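View pics/q2wrist.png

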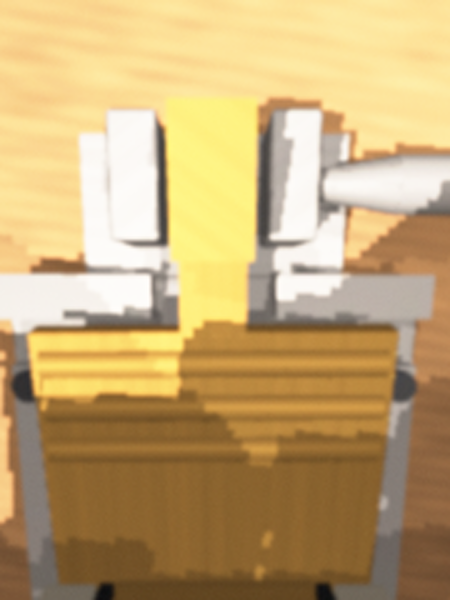

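Request:
apply_moves(
  commands=[
    {"dx":-1.5,"dy":-0.3,"dz":0,"spin":0,"hand":1},
    {"dx":-0.5,"dy":-0.1,"dz":-1,"spin":0,"hand":1},
    {"dx":0,"dy":0,"dz":-1,"spin":0,"hand":1},
    {"dx":0.3,"dy":0,"dz":-1,"spin":0,"hand":1},
    {"dx":0,"dy":0,"dz":0,"spin":0,"hand":1},
  ],
)

```text
t: 11.68
eef_pos: [0.4432, 0.1815, 0.2129]
ee_rot: [-2.617, 1.567, 0.656]
force: [6.1, 0.4, -3.3]
width: 0.0497
```

```bash
python3 look.py q3 wrist
```

```text
t 11.675 TCP [0.4432 0.1815 0.2129] cradle xy [-7.9  0.7] z-171.8: 41.1 yaw 7.56 w 0.0497 F [ 6.1  0.4 -3.3]
```

Request:
apply_moves(
  commands=[
    {"dx":0.2,"dy":-0.4,"dz":-1,"spin":0,"hand":1},
    {"dx":0.3,"dy":0,"dz":-1,"spin":0,"hand":1},
    {"dx":0.3,"dy":0,"dz":-1,"spin":0,"hand":1},
    {"dx":0.3,"dy":0,"dz":-1,"spin":0,"hand":1},
    {"dx":0,"dy":0,"dz":0,"spin":0,"hand":1},
  ],
)

```text
t: 12.35
eef_pos: [0.4447, 0.1815, 0.2093]
ee_rot: [-2.652, 1.566, 0.622]
force: [5.8, 0.3, 0.1]
width: 0.05
```

```bash
python3 look.py q4
```

```text
t 12.35 TCP [0.4447 0.1815 0.2093] cradle xy [-6.4  0.4] z-171.8: 37.5 yaw 7.6 w 0.05 F [5.8 0.3 0.1]
```

View pics/q4side.png

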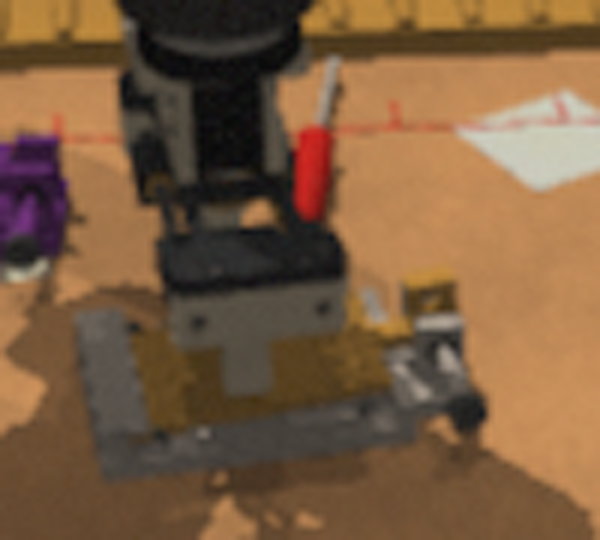

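View pics/q4wrist.png

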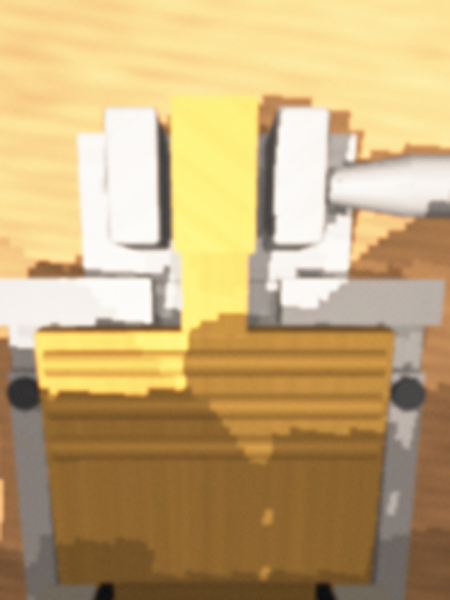

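Request:
apply_moves(
  commands=[
    {"dx":0.0,"dy":0,"dz":-1,"spin":0,"hand":1},
    {"dx":0.2,"dy":0,"dz":-1,"spin":0,"hand":1},
    {"dx":0.2,"dy":0,"dz":-1,"spin":0,"hand":1},
    {"dx":0.2,"dy":0,"dz":-1,"spin":0,"hand":1},
    {"dx":0,"dy":0,"dz":0,"spin":0,"hand":1},
  ],
)

```text
t: 13.08
eef_pos: [0.4455, 0.1815, 0.2056]
ee_rot: [-2.68, 1.565, 0.595]
force: [7.4, 0.3, 1.6]
width: 0.0496
```

```bash
python3 look.py q5
```

```text
t 13.075 TCP [0.4455 0.1815 0.2056] cradle xy [-5.6  0.4] z-171.8: 33.8 yaw 7.61 w 0.0496 F [7.4 0.3 1.6]
```

View pics/q5side.png

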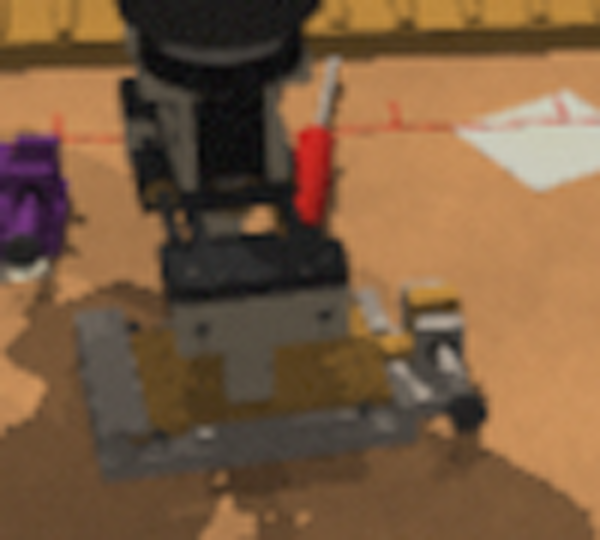

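View pics/q5wrist.png

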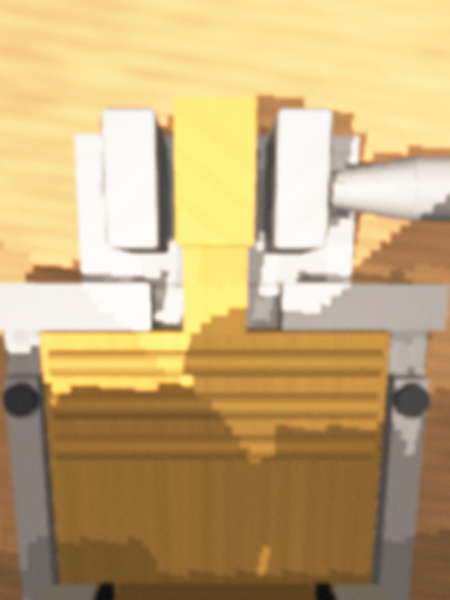

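Request:
apply_moves(
  commands=[
    {"dx":0.2,"dy":0,"dz":-1,"spin":0,"hand":1},
    {"dx":0.2,"dy":0,"dz":-1,"spin":0,"hand":1},
    {"dx":0,"dy":0,"dz":-1,"spin":0,"hand":1},
    {"dx":0,"dy":0,"dz":-0.5,"spin":0,"hand":1},
    {"dx":0,"dy":0,"dz":0,"spin":0,"hand":1},
  ],
)

```text
t: 13.8
eef_pos: [0.4461, 0.1816, 0.2032]
ee_rot: [-2.723, 1.565, 0.552]
force: [3.3, -1.1, 15.8]
width: 0.0495
```

```bash
python3 look.py q6
```

```text
t 13.8 TCP [0.4461 0.1816 0.2032] cradle xy [-5.   0.4] z-171.8: 31.4 yaw 7.64 w 0.0495 F [ 3.3 -1.1 15.8]
```

View pics/q6side.png

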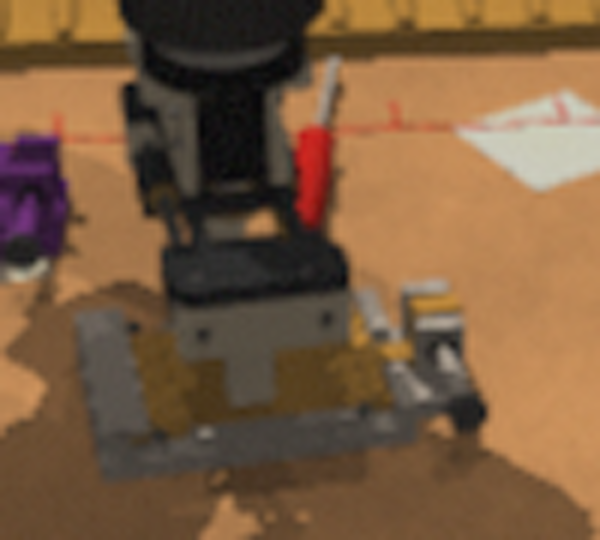

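View pics/q6wrist.png

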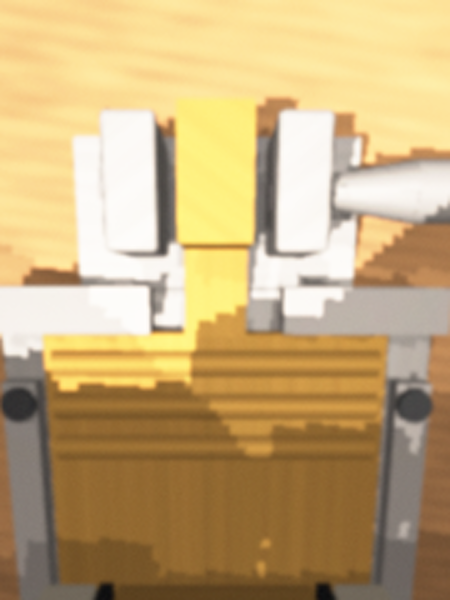

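Request:
apply_moves(
  commands=[
    {"dx":0,"dy":0,"dz":0,"spin":0,"hand":0},
    {"dx":0,"dy":0,"dz":0,"spin":0,"hand":0},
    {"dx":0,"dy":0,"dz":0,"spin":0,"hand":0},
    {"dx":0,"dy":0,"dz":20,"spin":0,"hand":0},
    {"dx":0,"dy":0,"dz":40,"spin":0,"hand":0},
  ],
)

```text
t: 14.52
eef_pos: [0.4436, 0.1797, 0.2598]
ee_rot: [0.606, 1.566, -2.404]
force: [1.0, 1.8, 1.4]
width: 0.0874
```

```bash
python3 look.py q7
```

```text
t 14.525 TCP [0.4436 0.1797 0.2598] cradle xy [-7.7 -1.2] z-171.8: 88.0 yaw 7.52 w 0.0874 F [1.  1.8 1.4]
```

View pics/q7side.png

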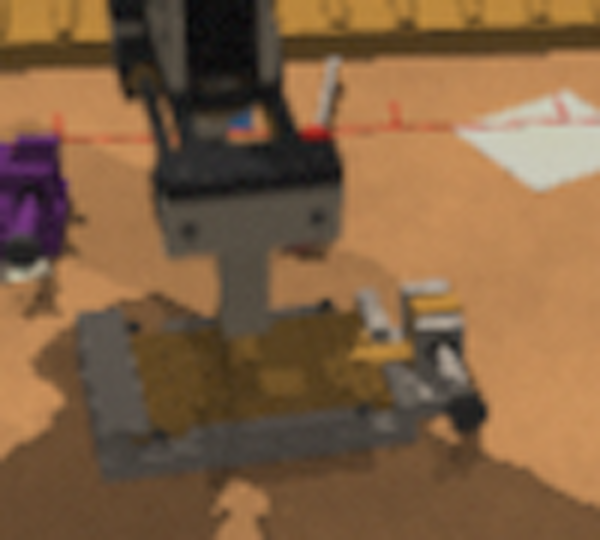

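View pics/q7wrist.png

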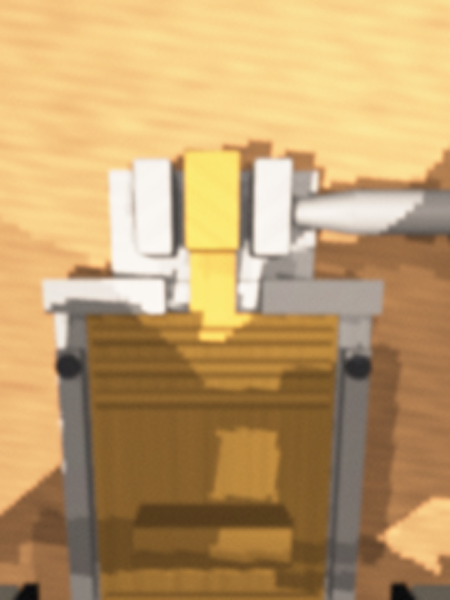

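Request:
apply_moves(
  commands=[
    {"dx":20,"dy":3,"dz":5,"spin":0,"hand":1},
    {"dx":40,"dy":6,"dz":0,"spin":0,"hand":1},
    {"dx":38,"dy":5,"dz":0,"spin":0,"hand":1},
    {"dx":0,"dy":0,"dz":0,"spin":0,"hand":1},
    {"dx":0,"dy":0,"dz":0,"spin":0,"hand":1},
  ],
)

```text
t: 15.25
eef_pos: [0.5417, 0.1938, 0.2646]
ee_rot: [0.365, 1.569, -2.646]
force: [0.1, -0.7, 0.4]
width: 0.0431
```

```bash
python3 look.py q8
```

```text
t 15.25 TCP [0.5417 0.1938 0.2646] cradle xy [91.4 -0.2] z-171.8: 92.8 yaw 7.49 w 0.0431 F [ 0.1 -0.7  0.4]
```

View pics/q8side.png

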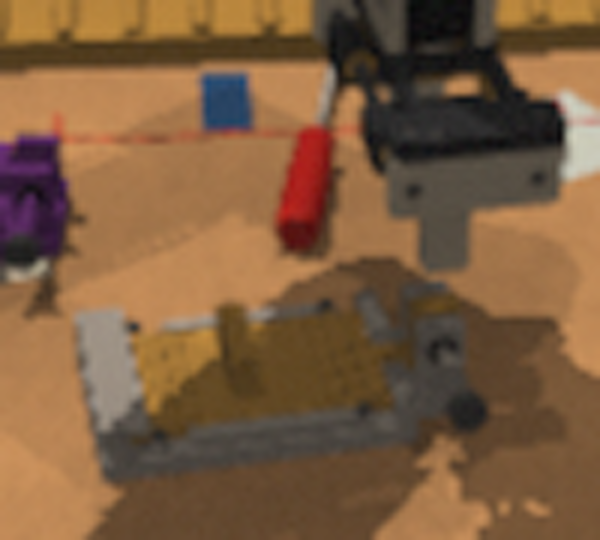

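Request:
apply_moves(
  commands=[
    {"dx":3,"dy":0.7,"dz":-5,"spin":0,"hand":1},
    {"dx":0,"dy":0,"dz":-10,"spin":0,"hand":1},
    {"dx":0,"dy":0,"dz":-10,"spin":0,"hand":1},
    {"dx":0,"dy":0,"dz":-5,"spin":0,"hand":1},
    {"dx":0,"dy":0,"dz":0,"spin":0,"hand":1},
  ],
)

```text
t: 15.98
eef_pos: [0.5451, 0.1948, 0.235]
ee_rot: [0.52, 1.57, -2.49]
force: [0.2, 0.4, 0.7]
width: 0.0001
```

Request:
apply_moves(
  commands=[
    {"dx":0,"dy":0,"dz":-3,"spin":0,"hand":1},
    {"dx":0,"dy":0,"dz":-2,"spin":0,"hand":1},
    {"dx":0,"dy":0,"dz":-2,"spin":0,"hand":1},
    {"dx":0,"dy":0,"dz":-1,"spin":0,"hand":1},
    {"dx":0,"dy":0,"dz":0,"spin":0,"hand":1},
  ],
)

```text
t: 16.6
eef_pos: [0.5452, 0.1949, 0.2276]
ee_rot: [0.636, 1.571, -2.374]
force: [0.2, -0.4, 0.0]
width: 0.0005
```

Request:
apply_moves(
  commands=[
    {"dx":0,"dy":0,"dz":-1,"spin":0,"hand":1},
    {"dx":0,"dy":0,"dz":-1,"spin":0,"hand":1},
    {"dx":0,"dy":0,"dz":-1,"spin":0,"hand":1},
    {"dx":0,"dy":0,"dz":-1,"spin":0,"hand":1},
    {"dx":0,"dy":0,"dz":0,"spin":0,"hand":1},
  ],
)

```text
t: 17.23
eef_pos: [0.5452, 0.1949, 0.2244]
ee_rot: [2.878, 1.571, -0.132]
force: [-2.5, -0.6, 6.9]
width: 0.0005
```

```bash
python3 look.py q9 side
```

```text
t 17.225 TCP [0.5452 0.1949 0.2244] cradle xy [95.   0.5] z-171.8: 52.6 yaw 7.55 w 0.0005 F [-2.5 -0.6  6.9]
```

View pics/q9side.png

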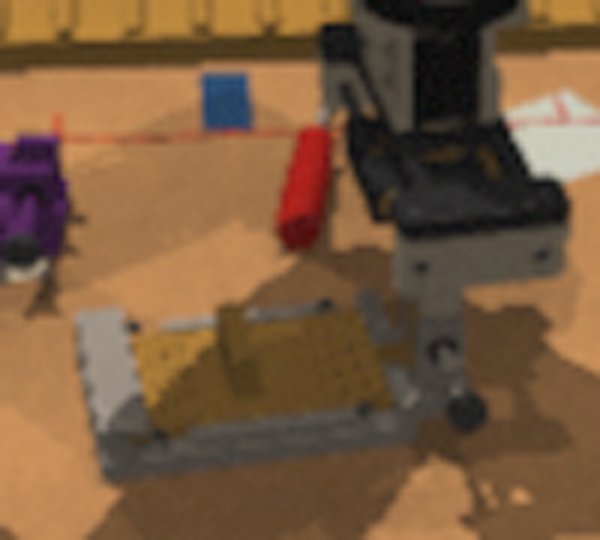

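Request:
apply_moves(
  commands=[
    {"dx":0,"dy":0,"dz":15,"spin":0,"hand":1},
    {"dx":2,"dy":-15,"dz":20,"spin":0,"hand":1},
    {"dx":5,"dy":-40,"dz":0,"spin":0,"hand":1},
    {"dx":5,"dy":-40,"dz":0,"spin":0,"hand":1},
    {"dx":3.3,"dy":-23.5,"dz":0,"spin":0,"hand":1},
  ],
)

```text
t: 17.9
eef_pos: [0.5607, 0.0749, 0.2596]
ee_rot: [-2.88, 1.57, 0.393]
force: [0.2, -0.2, 0.1]
width: 0.0004
```

```bash
python3 look.py r1
python3 - <<'E'
from h import *
import pickle
s,f=pickle.load(open("r1.pkl","rb"));
cv2.imwrite("pics/r1w.png",f["wrist"][:,:,::-1])
E
```

```text
t 17.9 TCP [0.5607 0.0749 0.2596] cradle xy [  94.4 -120.6] z-171.8: 87.8 yaw 7.49 w 0.0004 F [ 0.2 -0.2  0.1]
```

View pics/r1side.png

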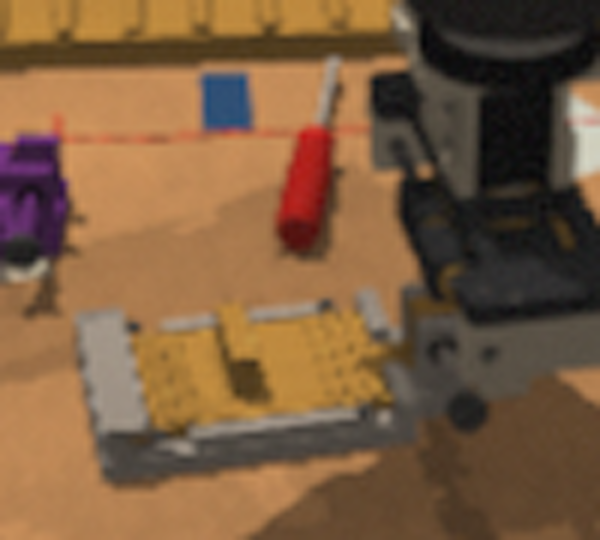

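View pics/r1w.png

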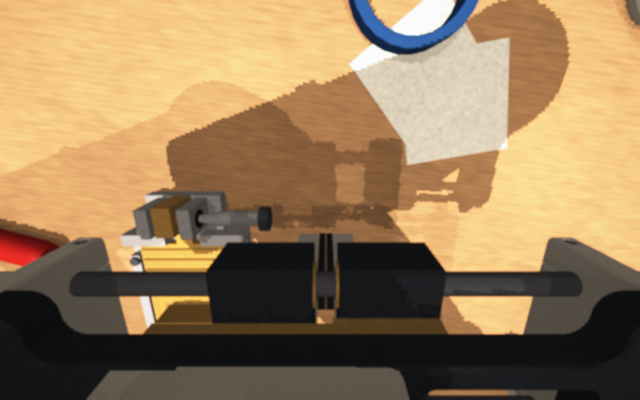

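Request:
apply_moves(
  commands=[
    {"dx":0,"dy":0,"dz":-15,"spin":0,"hand":1},
    {"dx":0,"dy":0,"dz":-25,"spin":0,"hand":1},
    {"dx":0,"dy":0,"dz":-18,"spin":0,"hand":1},
    {"dx":0,"dy":0,"dz":-3,"spin":0,"hand":1},
    {"dx":0,"dy":0,"dz":0,"spin":0,"hand":1},
  ],
)

```text
t: 18.62
eef_pos: [0.5606, 0.077, 0.1975]
ee_rot: [0.58, 1.57, -2.429]
force: [1.0, 0.5, 0.4]
width: 0.0005
```

Request:
apply_moves(
  commands=[
    {"dx":-1,"dy":8,"dz":0,"spin":0,"hand":1},
    {"dx":-1,"dy":8,"dz":0,"spin":0,"hand":1},
    {"dx":-0.5,"dy":4,"dz":0,"spin":0,"hand":1},
    {"dx":-0.5,"dy":4,"dz":0,"spin":0,"hand":1},
    {"dx":0,"dy":0,"dz":0,"spin":0,"hand":1},
  ],
)

```text
t: 19.25
eef_pos: [0.5575, 0.1007, 0.1977]
ee_rot: [-2.917, 1.571, 0.356]
force: [0.1, 0.3, 0.0]
width: 0.0009
```

```bash
python3 look.py r2
python3 - <<'E'
from h import *
import pickle
s,f=pickle.load(open("r2.pkl","rb"));
cv2.imwrite("pics/r2w.png",cv2.resize(f["wrist"][100:260,100:400],None,fx=2.5,fy=2.5,interpolation=cv2.INTER_CUBIC)[:,:,::-1])
E
```

```text
t 19.25 TCP [0.5575 0.1007 0.1977] cradle xy [ 94.7 -94.6] z-171.8: 25.9 yaw 7.55 w 0.0009 F [0.1 0.3 0. ]
```

View pics/r2side.png

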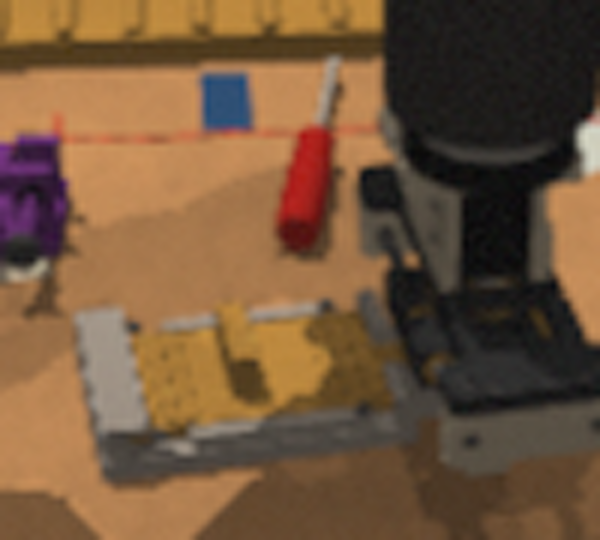

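View pics/r2w.png

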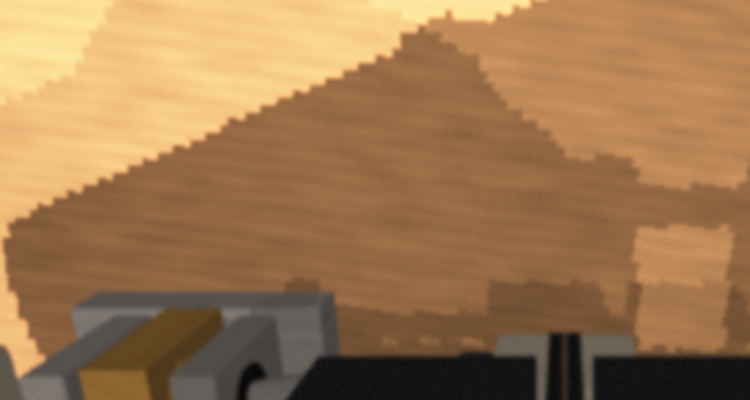

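Request:
apply_moves(
  commands=[
    {"dx":-0.3,"dy":2,"dz":0,"spin":0,"hand":1},
    {"dx":-0.3,"dy":2,"dz":0,"spin":0,"hand":1},
    {"dx":-0.4,"dy":3,"dz":0,"spin":0,"hand":1},
    {"dx":-0.4,"dy":3,"dz":0,"spin":0,"hand":1},
    {"dx":-0.4,"dy":3,"dz":0,"spin":0,"hand":1},
  ],
)

```text
t: 19.98
eef_pos: [0.5557, 0.1136, 0.1976]
ee_rot: [0.537, 1.571, -2.474]
force: [1.1, -3.1, -0.7]
width: 0.0005
```

```bash
python3 look.py r3;  python3 - <<'E'
from h import *
import pickle
s,f=pickle.load(open("r3.pkl","rb"));
cv2.imwrite("pics/r3s.png",cv2.resize(f["side"][100:240,240:400],None,fx=4,fy=4,interpolation=cv2.INTER_CUBIC)[:,:,::-1])
E
```

```text
t 19.975 TCP [0.5557 0.1136 0.1976] cradle xy [ 94.7 -81.5] z-171.8: 25.8 yaw 7.53 w 0.0005 F [ 1.1 -3.1 -0.7]
```

View pics/r3s.png

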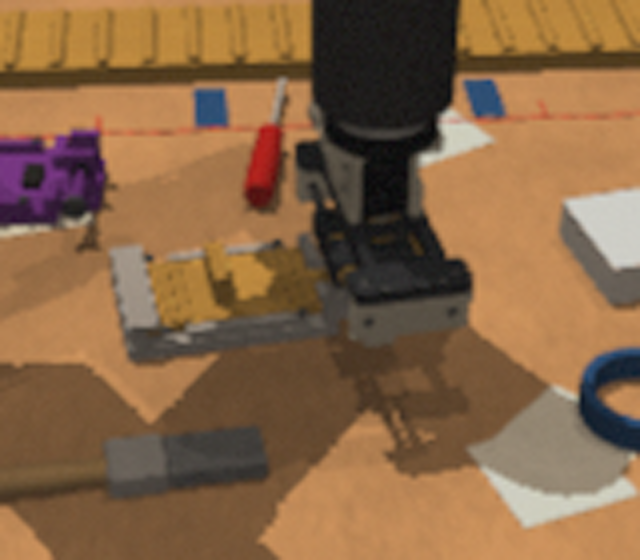

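View pics/r3wrist.png

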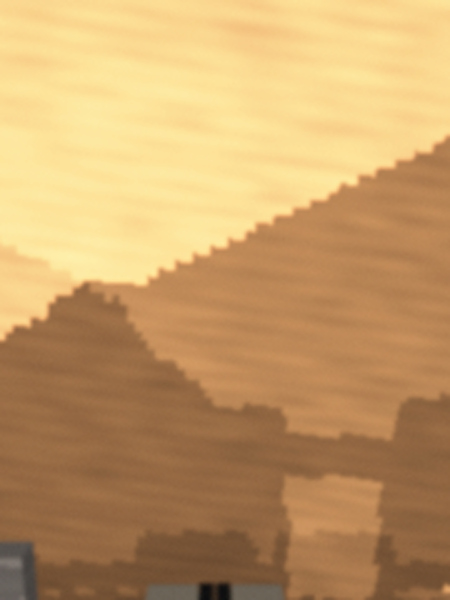

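Request:
apply_moves(
  commands=[
    {"dx":-0.5,"dy":4,"dz":0,"spin":0,"hand":1},
    {"dx":-0.5,"dy":4,"dz":0,"spin":0,"hand":1},
    {"dx":-0.5,"dy":4,"dz":0,"spin":0,"hand":1},
    {"dx":-0.5,"dy":3,"dz":0,"spin":0,"hand":1},
    {"dx":0,"dy":0,"dz":0,"spin":0,"hand":1},
  ],
)

```text
t: 20.7
eef_pos: [0.5537, 0.1288, 0.1977]
ee_rot: [-2.042, 1.57, 1.231]
force: [0.4, -1.3, 0.1]
width: 0.0005
```

Request:
apply_moves(
  commands=[
    {"dx":-0.4,"dy":3,"dz":0,"spin":0,"hand":1},
    {"dx":-0.4,"dy":3,"dz":0,"spin":0,"hand":1},
    {"dx":-0.2,"dy":2,"dz":0,"spin":0,"hand":1},
    {"dx":-0.2,"dy":1.5,"dz":0,"spin":0,"hand":1},
    {"dx":0,"dy":0,"dz":0,"spin":0,"hand":1},
  ],
)

```text
t: 21.32
eef_pos: [0.5525, 0.1377, 0.1976]
ee_rot: [0.947, 1.57, -2.064]
force: [1.3, -5.0, -0.7]
width: 0.0004
```

```bash
python3 look.py r4 wrist
```

```text
t 21.325 TCP [0.5525 0.1377 0.1976] cradle xy [ 94.7 -57.2] z-171.8: 25.8 yaw 7.53 w 0.0004 F [ 1.3 -5.  -0.7]
```

Request:
apply_moves(
  commands=[
    {"dx":-0.2,"dy":2,"dz":0,"spin":0,"hand":1},
    {"dx":-0.2,"dy":1.5,"dz":0,"spin":0,"hand":1},
    {"dx":-0.2,"dy":1.5,"dz":0,"spin":0,"hand":1},
    {"dx":-0.2,"dy":1,"dz":0,"spin":0,"hand":1},
    {"dx":0,"dy":0,"dz":0,"spin":0,"hand":1},
  ],
)

```text
t: 22.0
eef_pos: [0.5518, 0.1437, 0.1976]
ee_rot: [1.023, 1.57, -1.987]
force: [2.1, -4.3, -0.3]
width: 0.0004
```

Request:
apply_moves(
  commands=[
    {"dx":-0.2,"dy":1.5,"dz":0,"spin":0,"hand":1},
    {"dx":-0.2,"dy":1.5,"dz":0,"spin":0,"hand":1},
    {"dx":-0.1,"dy":1,"dz":0,"spin":0,"hand":1},
    {"dx":0,"dy":1,"dz":0,"spin":0,"hand":1},
    {"dx":0,"dy":0,"dz":0,"spin":0,"hand":1},
  ],
)

```text
t: 22.62
eef_pos: [0.5512, 0.1482, 0.1976]
ee_rot: [0.947, 1.569, -2.063]
force: [3.6, -8.5, -0.5]
width: 0.0004
```

```bash
python3 look.py r5;  python3 - <<'E'
from h import *
import pickle
s,f=pickle.load(open("r5.pkl","rb"));
cv2.imwrite("pics/r5s.png",cv2.resize(f["side"][130:200,260:360],None,fx=7,fy=7,interpolation=cv2.INTER_CUBIC)[:,:,::-1])
E
```

```text
t 22.625 TCP [0.5512 0.1482 0.1976] cradle xy [ 94.8 -46.6] z-171.8: 25.8 yaw 7.53 w 0.0004 F [ 3.6 -8.5 -0.5]
```

View pics/r5s.png

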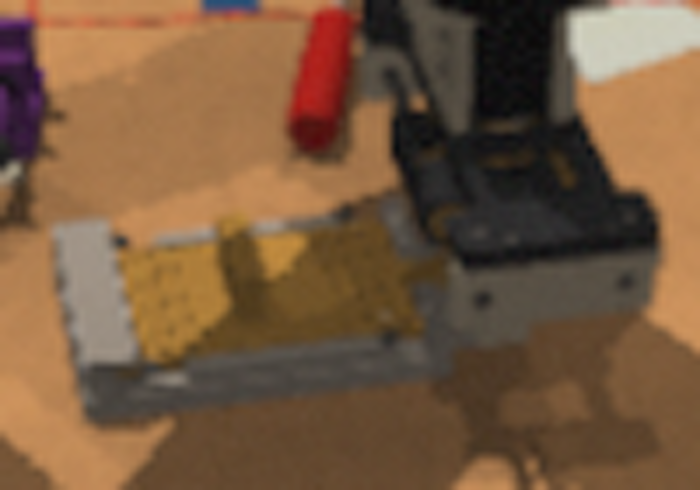

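Request:
apply_moves(
  commands=[
    {"dx":-0.1,"dy":1,"dz":0,"spin":0,"hand":1},
    {"dx":-0.1,"dy":1,"dz":0,"spin":0,"hand":1},
    {"dx":-0.1,"dy":0.5,"dz":0,"spin":0,"hand":1},
    {"dx":0,"dy":0.5,"dz":0,"spin":0,"hand":1},
    {"dx":0,"dy":0,"dz":0,"spin":0,"hand":1},
  ],
)

```text
t: 23.35
eef_pos: [0.5512, 0.1492, 0.1976]
ee_rot: [1.092, 1.566, -1.919]
force: [8.3, -21.9, 0.5]
width: 0.0005
```

Request:
apply_moves(
  commands=[
    {"dx":-0.1,"dy":1,"dz":0,"spin":0,"hand":1},
    {"dx":-0.1,"dy":1,"dz":0,"spin":0,"hand":1},
    {"dx":-0.1,"dy":0.5,"dz":0,"spin":0,"hand":1},
    {"dx":0,"dy":0.5,"dz":0,"spin":0,"hand":1},
    {"dx":0,"dy":0,"dz":0,"spin":0,"hand":1},
  ],
)

```text
t: 23.98
eef_pos: [0.5512, 0.15, 0.1976]
ee_rot: [1.123, 1.563, -1.888]
force: [15.6, -34.8, 0.6]
width: 0.0005
```

Request:
apply_moves(
  commands=[
    {"dx":1,"dy":-8,"dz":0,"spin":0,"hand":1},
    {"dx":3,"dy":-22,"dz":0,"spin":0,"hand":1},
    {"dx":4,"dy":-30,"dz":15,"spin":0,"hand":1},
    {"dx":-5,"dy":-20,"dz":40,"spin":0,"hand":1},
    {"dx":-20,"dy":0,"dz":40,"spin":0,"hand":1},
  ],
)

```text
t: 24.6
eef_pos: [0.5338, 0.0735, 0.2934]
ee_rot: [-0.261, 1.57, 3.01]
force: [-0.4, 0.8, 0.0]
width: 0.0002
```

```bash
python3 look.py r6;  python3 - <<'E'
from h import *
import pickle
s,f=pickle.load(open("r6.pkl","rb"));
cv2.imwrite("pics/r6s.png",cv2.resize(f["side"][140:200,260:345],None,fx=8,fy=8,interpolation=cv2.INTER_CUBIC)[:,:,::-1])
cv2.imwrite("pics/r6w.png",f["wrist"][:,:,::-1])
E
```

```text
t 24.6 TCP [0.5338 0.0735 0.2934] cradle xy [  67.6 -118.4] z-171.8: 121.6 yaw 7.44 w 0.0002 F [-0.4  0.8  0. ]
```

View pics/r6s.png

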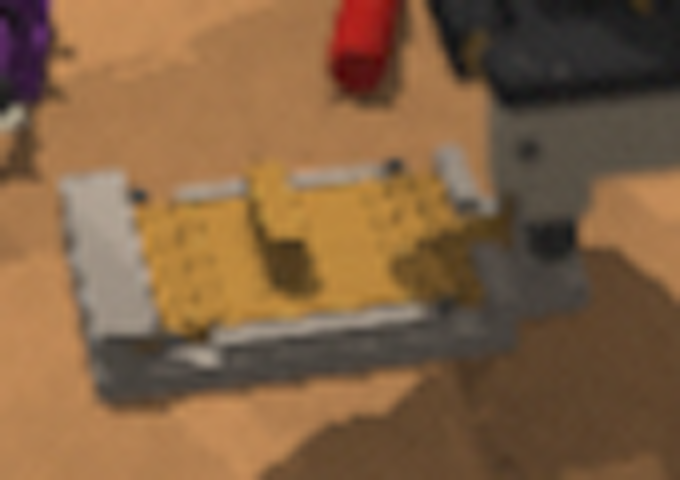

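View pics/r6w.png

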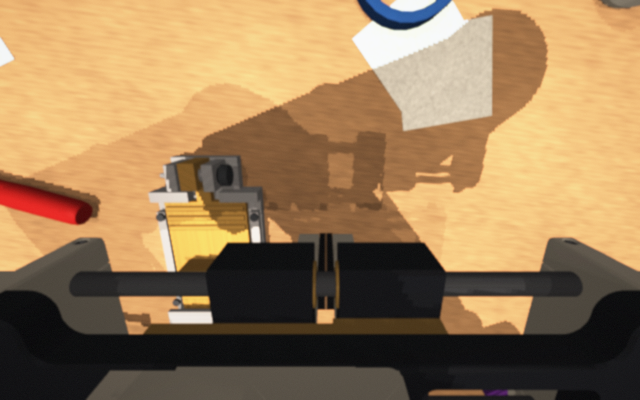

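Request:
apply_moves(
  commands=[
    {"dx":-17,"dy":30,"dz":0,"spin":0,"hand":1},
    {"dx":-17,"dy":32,"dz":0,"spin":0,"hand":1},
    {"dx":-16,"dy":30,"dz":0,"spin":0,"hand":1},
    {"dx":0,"dy":0,"dz":0,"spin":0,"hand":1},
    {"dx":0,"dy":0,"dz":0,"spin":0,"hand":1},
  ],
)

```text
t: 25.32
eef_pos: [0.4837, 0.1669, 0.2925]
ee_rot: [-1.292, 1.571, 1.982]
force: [0.1, -1.0, 0.6]
width: 0.0011
```

```bash
python3 look.py r7;  python3 - <<'E'
from h import *
import pickle
s,f=pickle.load(open("r7.pkl","rb"));
cv2.imwrite("pics/r7s.png",cv2.resize(f["side"][140:200,260:345],None,fx=8,fy=8,interpolation=cv2.INTER_CUBIC)[:,:,::-1])
cv2.imwrite("pics/r7w.png",cv2.resize(f["wrist"][60:240,240:420],None,fx=3,fy=3,interpolation=cv2.INTER_CUBIC)[:,:,::-1])
E
```

```text
t 25.325 TCP [0.4837 0.1669 0.2925] cradle xy [ 30.3 -19.2] z-171.8: 120.7 yaw 7.58 w 0.0011 F [ 0.1 -1.   0.6]
```

View pics/r7s.png

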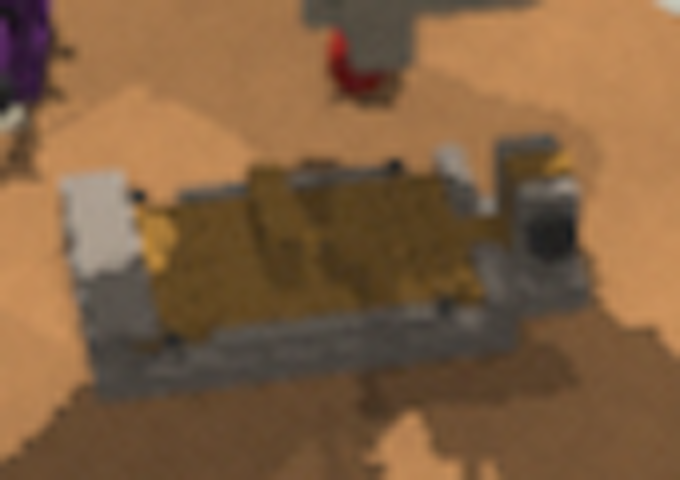

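View pics/r7w.png

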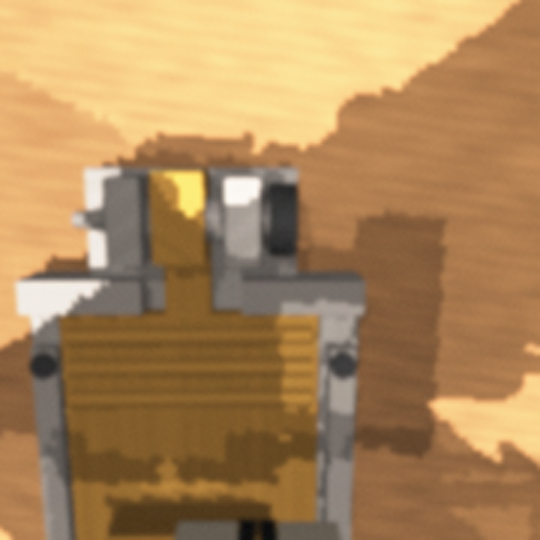

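Run:
```python
from tilt import *
import pickle
s,f=pickle.load(open("r7.pkl","rb"))
def c(p,z):
    w=cast("wrist",fromcrop(p,240,60,3),z,s)[0]-np.r_[O,0];return np.round([w@ex*1000,w@ey*1000],1)
for n,p,z in [("face",(298,215),.032),("face top",(298,215),.042),("tip",(72,220),.032),("lugL",(148,200),.046),("lugR",(207,200),.046),("lug near",(178,268),.046),("lug far",(178,170),.046),("earL out",(105,215),.046),("earL in",(148,215),.046),("earR in",(223,215),.046),("earR out",(262,215),.046),("ear near",(125,272),.046),("ear far",(125,178),.046),("wall",(80,313),.024),("wallR",(300,310),.024)]: print(n,c(p,z))
f=f["wrist"];cv2.imwrite("pics/r7c.png",cv2.resize(f[105:170,260:350],None,fx=8,fy=8,interpolation=cv2.INTER_CUBIC)[:,:,::-1])
```

```text
face [ 96.3 -30.9]
face top [ 97.  -30.5]
tip [94.9 32.7]
lugL [101.1   9.3]
lugR [101.1  -6.3]
lug near [83.3  1.9]
lug far [108.7   1.2]
earL out [97.3 20.8]
earL in [97.3  9.4]
earR in [ 97.3 -10.4]
earR out [ 97.3 -20.7]
ear near [82.2 16.2]
ear far [106.7  15.1]
wall [67.  33.8]
wallR [ 67.9 -32.4]
```

View pics/r7c.png

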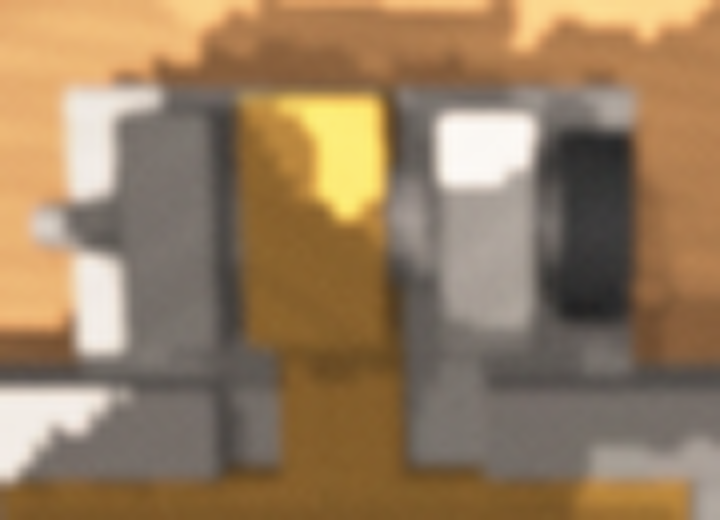

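Request:
apply_moves(
  commands=[
    {"dx":-25,"dy":3,"dz":0,"spin":0,"hand":1},
    {"dx":-30,"dy":3,"dz":15,"spin":0,"hand":1},
    {"dx":-20,"dy":3,"dz":15,"spin":0,"hand":1},
    {"dx":0,"dy":0,"dz":0,"spin":0,"hand":1},
    {"dx":0,"dy":0,"dz":0,"spin":0,"hand":1},
  ],
)

```text
t: 26.05
eef_pos: [0.4091, 0.1757, 0.3225]
ee_rot: [-2.237, 1.57, 1.036]
force: [0.8, -0.2, -0.2]
width: 0.0006
```

```bash
python3 look.py r8;  python3 - <<'E'
from tilt import *
import pickle
s,f=pickle.load(open("r8.pkl","rb"))
pts=[];
for x,y,z in [(65,40,20),(65,-40,20),(2,25,44),(2,-25,44),(-12,25,44),(-12,-25,44),(107,7,46),(107,-7,46),(83,7,46),(83,-7,46),(-54.5,50,31),(-54.5,-50,31),(107,21,46),(107,-21,46)]:
    pts.append(np.r_[O,0]+x/1000*ex+y/1000*ey+np.r_[0,0,z/1000])
px=proj("wrist",pts,s);im=f["wrist"][:,:,::-1]
k=4;x0,y0=260,60
c=cv2.resize(im[y0:y0+150,x0:x0+150],None,fx=k,fy=k,interpolation=cv2.INTER_CUBIC)
for p in px: cv2.circle(c,tuple(int(v) for v in (p+.5-[x0,y0])*k),2,(0,0,255),-1)
cv2.imwrite("pics/r8c.png",c);print(px.round(1).tolist())
cv2.imwrite("pics/r8s.png",cv2.resize(f["side"][140:200,260:345],None,fx=8,fy=8,interpolation=cv2.INTER_CUBIC)[:,:,::-1])
E
```

```text
t 26.05 TCP [0.4091 0.1757 0.3225] cradle xy [-42.4  -0.6] z-171.8: 150.7 yaw 7.51 w 0.0006 F [ 0.8 -0.2 -0.2]
[[281.9, 83.2], [366.8, 83.1], [297.4, 153.9], [351.3, 153.9], [297.9, 168.8], [350.9, 168.7], [315.4, 24.1], [332.8, 24.1], [315.8, 56.9], [332.5, 56.9], [276.2, 206.7], [372.8, 206.7], [298.1, 24.1], [350.1, 24.0]]
```

View pics/r8c.png

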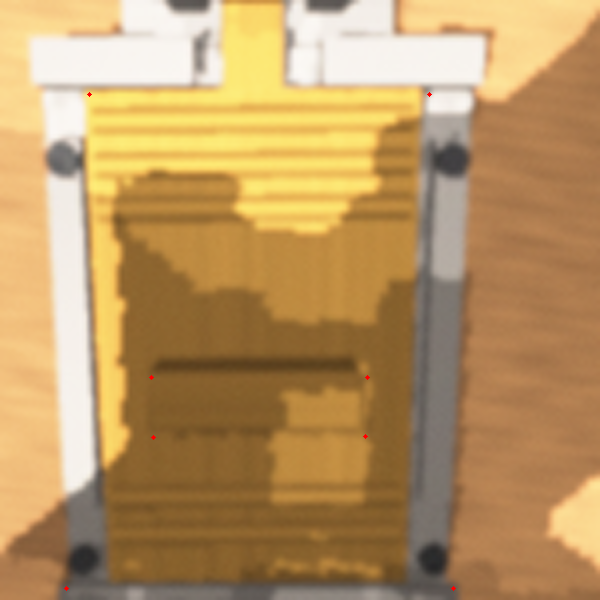

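View pics/r8s.png

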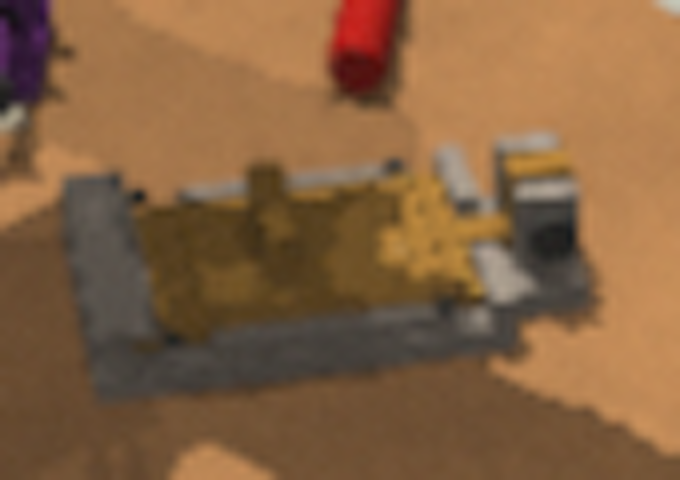

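```bash
python3 -c "
from station import arm,status
print(arm.job_done()); s=status.get_state(); print(s['t'],s['force'])"
```

```text
the job is handed in; nothing more can be done
None
the job is handed in; nothing more can be done
```

The brass section is mounted in the steel cradle with the taper pin pushed home, and I handed the job in at about 26 s. No verdict came back.

**How it was done:**
- I gripped the section by the ends of its bead and tilted it about 10° heel-down against the tops of the ears.
- I slid the heel under the lip and pushed the strip back. The spring force read about 6 N.
- I rotated the section down past the far wall and released it.
- I pressed the lug with closed fingers. They met resistance at about 46 mm, level with the ear tops.
- I pushed the pin until it stopped at about 35 N.

**Last checks:**
- **Pin:** the head face is at cradle y of about -31 mm and the tip at about +33 mm, which matches fully home.
- **Lug:** it sits about 1 to 1.5 mm to the +y side, within the 6 mm allowed.
- **Section:** the plate and bead corners match the home pose to about 1–2 mm, the same offset that the lip itself shows. The far edge is behind the far wall and the heel is under the lip.
- **Bystanders:** nothing pushed against them and they look undisturbed, but I did not measure their positions.

**Disagreements:**
- In one wrist view the lug looked 5 to 8% larger than the ears, as if it stood higher. The pin's 12 mm shank in the 14 mm hole allows only about 1 mm, so I put it down to blurred edges.
- The side camera read heights about 3 to 5 mm too high, so I relied on contact forces and the wrist camera for height.

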